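# Unstack the painter's small things into their trays

### The job

The painter's small things were left piled up on the desk: a stone seal on a round tin, on a square porcelain box, on an oblong wooden case. Take the pile apart and set each one upright and flat inside the tray of its own shape and size (the seal in the smallest square tray, the porcelain box in the larger square one, the tin in the round one, the case in the oblong one). Set them down without dropping them, and leave the water cup and the ink jar where they stand.

Things in the scene. Friction and masses are not known exactly. Their poses are not given: they have to be found in the camera images.
- seal: Small square pillar of dark grey-green soapstone, 22 x 22 mm, 45 mm tall, about 60 g, standing upright on top of the pile. Origin: centre of the underside; z up when upright. x and y along the sides.
- tin: Plain round metal tin with a closed lid, 42 mm diameter, 26 mm tall, about 80 g; it lies on the porcelain box, under the seal. Origin: centre of the underside; z up when upright.
- porcelain_box: Closed square white porcelain box, 52 x 52 mm, 28 mm tall, about 140 g; it lies on the wooden case, under the tin. Origin: centre of the underside; z up when upright. x and y along the sides.
- case: Closed oblong brown wooden case, 110 x 60 mm, 30 mm tall, about 300 g; the bottom of the pile, on the desk. Origin: centre of the underside; z up when upright. x along the 110 mm length, y across the 60 mm width.
- seal_tray: Low light-wood tray with a blue felt floor, fixed to the desk. The smallest, square: 38 x 38 mm inside, 46 x 46 mm outside, 8 mm of play round the seal. Its floor is 4 mm thick, so a thing set in it stands 4 mm above the desk; the rim is 4 mm wide and its top is 10 mm above the desk (6 mm above the floor). Origin: centre of the underside, on the desk; z up. x and y along the sides.
- tin_tray: Low light-wood tray with a blue felt floor, fixed to the desk. Round: 58 mm inside diameter, 66 mm outside, 8 mm of play round the tin. Its floor is 4 mm thick, so a thing set in it stands 4 mm above the desk; the rim is 4 mm wide and its top is 10 mm above the desk (6 mm above the floor). Origin: centre of the underside, on the desk; z up. 
- porcelain_box_tray: Low light-wood tray with a blue felt floor, fixed to the desk. The larger square one: 68 x 68 mm inside, 76 x 76 mm outside, 8 mm of play round the porcelain box. Its floor is 4 mm thick, so a thing set in it stands 4 mm above the desk; the rim is 4 mm wide and its top is 10 mm above the desk (6 mm above the floor). Origin: centre of the underside, on the desk; z up. x and y along the sides.
- case_tray: Low light-wood tray with a blue felt floor, fixed to the desk. Oblong: 126 x 76 mm inside, 134 x 84 mm outside, 8 mm of play round the case. Its floor is 4 mm thick, so a thing set in it stands 4 mm above the desk; the rim is 4 mm wide and its top is 10 mm above the desk (6 mm above the floor). Origin: centre of the underside, on the desk; z up. x along the length, y across.
- cup: Bystander, to be left alone: open white porcelain water cup, 60 mm across the rim, 58 mm tall, standing on the desk. Origin: centre of the underside.
- ink: Bystander, to be left alone: closed ink jar, 44 mm diameter, 66 mm tall, standing on the desk. Origin: centre of the underside.
Not all that is in view belongs to the job. Leave any purple or white look-alike of the porcelain_box_tray alone. What is shaped like the porcelain_box but green is not meant.

How it is judged:
At the end, for the whole second after the job is handed in: Seal, tin, porcelain box and case each stand in their own tray: centre within 13 mm of the tray's centre, resting on the tray's floor (underside 1 to 6.5 mm above the desk), upright within 0.06 rad, released and at rest (horizontal distance between case and case_tray below 0.013 m and z of case in the frame of case_tray between 0.001 and 0.0065 m and angle between each of case, porcelain_box, tin, seal's own z axis and vertical below 0.06 rad and linear speed of each of case, porcelain_box, tin, seal below 0.02 m/s and angular speed of each of case, porcelain_box, tin, seal below 0.2 rad/s and horizontal distance between porcelain_box and porcelain_box_tray below 0.013 m and z of porcelain_box in the frame of porcelain_box_tray between 0.001 and 0.0065 m and horizontal distance between tin and tin_tray below 0.013 m and z of tin in the frame of tin_tray between 0.001 and 0.0065 m and horizontal distance between seal and seal_tray below 0.013 m and z of seal in the frame of seal_tray between 0.001 and 0.0065 m); the robot touches nothing.
It fails at once if the water cup or the ink jar was moved by more than 20 mm (distance of any of cup, ink from where it was at the start of the episode above 0.02 m).
It fails at once if the seal was dropped (faster than 0.7 m/s while not held, a fall of about 25 mm) (linear speed of seal above 0.7 m/s and contact force between seal and the fingers below 0.05 N).
It fails at once if the tin was dropped (faster than 0.7 m/s while not held, a fall of about 25 mm) (linear speed of tin above 0.7 m/s and contact force between tin and the fingers below 0.05 N).
It fails at once if the porcelain box was dropped (faster than 0.7 m/s while not held, a fall of about 25 mm) (linear speed of porcelain_box above 0.7 m/s and contact force between porcelain_box and the fingers below 0.05 N).
It fails at once if the case was dropped (faster than 0.7 m/s while not held, a fall of about 25 mm) (linear speed of case above 0.7 m/s and contact force between case and the fingers below 0.05 N).
It also fails if it takes over 136 s, if anything falls off the work surface, if the arm or the gripper's body presses on something with over 40 N, if the wrist force passes 120 N, or if a joint passes its speed limit or range.

### The arm

A 6-joint arm with a two-finger parallel gripper is mounted at the origin on the work surface. World frame = base frame: x ahead of the robot, y to its left, z up, the work surface at z = 0. Lengths are in m, angles in rad, forces in N, time in s.
With the tool pointing down it reaches from about 0.35 to 0.975 m from the base axis. Payload 4.9 kg.
Tool frame: the origin (TCP) lies on the centre line of the jaws, within the pads' length; the fingertips stand ctrl.nose_length ahead of it and the grasp point (between the pads) lies 2 mm behind it (ctrl.nose_length is the distance from the TCP to the fingertips, in m); z points along the fingers, y is the direction in which the jaws open and shut (so a half turn about z gives the same grasp; the last joint's range is limited). The gripper opens to 85 mm and grips with 20 to 120 N. Pads are 22 mm wide; open, the fingers measure 114 mm over their backs; the gripper's body (76 mm by 85 mm) begins 54 mm behind the grasp point. The pads swing forward as they close: fully open they stand 13 mm farther back than shut.
Start: joints at [-1.335, 0.053, 1.613, -0, 1.476, -0.119], TCP at [0.217, -0.586, 0.248] pointing down, gripper open.
Joint ranges: [-3.01, 3.01], [-1.01, 2.22], [0.06, 2.58], [-1.02, 4.17], [0.09, 2.62], [-3.14, 3.14]. Speed limits (rad/s): [2.57, 2.57, 3.14, 3.14, 3.14, 3.14].

### API

Orientations are given as a rotation vector (axis times angle).
In Python, from station import sensors, get_image, order, ctrl gives the robot as it stands.
- The arm moves only by the tool move_arm, never from a script. Its argument "increments" is a list of rows, each a list of 5 numbers: the shift along the tool's x, y, z in cm, then the turn about the tool's z in degrees, then the finger opening in cm, from 0 to 8.54. In form: [[dx, dy, dz, twist, gripper], ...]. A call has 1 to 5 rows; each row is the pose to reach, as a shift and turn from the pose commanded when the call began, along the tool's axes at that moment; what a row does not reach only later rows make up. A row lasts 1/8 s, in which the tool goes at most 62.5 mm and 10.7 degrees, less where a joint would pass 70% of its speed; a pose out of reach is approached as far as the arm can. A call with a gripper value outside its range is refused whole. The fingers move at their own pace and stop on an object; "newtons" is the grip in N (left out, the last holds). Time passes only in rows, so rows that repeat a pose let the fingers close. It gives the time, the measured TCP pose, the force and the opening at its end, in the units of the state.
- sensors.get_obs(): the state, without advancing time (a new reading comes with each control period).
- get_image(name): name is "scene" or "top" or "wrist"; returns a dict with "image" (480x640x3 uint8, red, green, blue), "K" (3x3 intrinsics, pixels), "R" (3x3) and "t" (3): a world point X has camera coordinates R X + t. Camera axes: x right, y down, z forward; pixel columns grow to the right and rows downward; lengths in m; the calibration is good to about 2 mm. The wrist camera is an equidistant fisheye: a pixel r from the principal point sees the ray r / f radians off the axis. A picture is of the moment at which its call begins. There is no depth.
- order.finish_job(): hands the job in, once; it reports no verdict.
The state is a dict: "t": time; "q": joint angles; "dq": joint speeds; "effort": joint torques, N m; "tool_pos": TCP position; "tool_rot": TCP orientation; "contact_force": force on the tool from outside, world axes, zero at the start; "wrist_torque": the same for the moment, N m; "opening": finger opening in m.
Only numpy, scipy, OpenCV 4.12 (cv2) and the standard library are available. Lean on these libraries where they do the work, as an engineer would, in place of code of your own. Each camera call takes 0.05 s, during which the arm holds its last target.

## Working session

There is one attempt and no reset: what is moved stays moved. The work goes in short steps, Python scripts to look and compute and a tool call to move; the robot and the scene stay as the last step left them, time stands still between calls to the robot, and variables do not carry over. Pictures are saved under pics/ and viewed, and the job is handed in when it is done.

Besides the shell and the picture viewer there is one more tool, called after "Request:" as a command line: name --pt "numbers of a row" for each row, then --argument value for the rest. move_arm: Moves the arm, as the interface text tells. Its arguments: {"type":"object","properties":{"increments":{"type":"array"},"newtons":{"type":"number"}},"required":["increments"]}

```bash
ls; mkdir -p pics
python3 - <<'E'
from station import sensors,get_image,order,ctrl
import cv2,numpy as np
o=sensors.get_obs();print(o['t'],o['tool_pos'],o['tool_rot'],o['opening'],ctrl.nose_length)
for n in['scene','top','wrist']:
    d=get_image(n);cv2.imwrite(f'pics/{n}0.png',d['image'][:,:,::-1]);print(n,d['K'],d['R'],d['t'])
E
```

```text
pics
0.0 [ 0.2169743 -0.5855037  0.2470628] [-3.09029917e+00 -5.53969788e-01  1.69123473e-04] 0.08556009301361696 0.017
scene [[467.4761379    0.         320.81072028]
 [  0.         467.4761379  238.96582358]
 [  0.           0.           1.        ]] [[-0.60885112  0.79291852 -0.02409419]
 [ 0.4351556   0.30843556 -0.84587653]
 [-0.66327967 -0.5254976  -0.53283427]] [ 0.29865938 -0.204645    1.41403858]
top [[503.05450178   0.         318.70501362]
 [  0.         503.05450178 236.74222519]
 [  0.           0.           1.        ]] [[-0.00356068 -0.99991512  0.01253323]
 [-0.99580732  0.00239987 -0.09144415]
 [ 0.09140631 -0.01280629 -0.99573133]] [0.06498834 0.56136534 1.31154235]
wrist [[371.64829954   0.         320.47084552]
 [  0.         371.64829954 231.06383899]
 [  0.           0.           1.        ]] [[ 0.34709939 -0.93782701 -0.00158363]
 [-0.88889476 -0.32952645  0.3182427 ]
 [-0.29897845 -0.10905417 -0.94800795]] [-0.62423133 -0.04143442  0.38040155]
```

View pics/scene0.png

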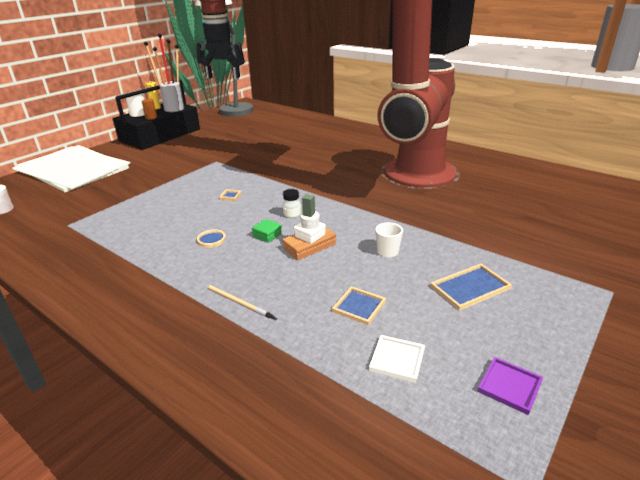

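View pics/top0.png

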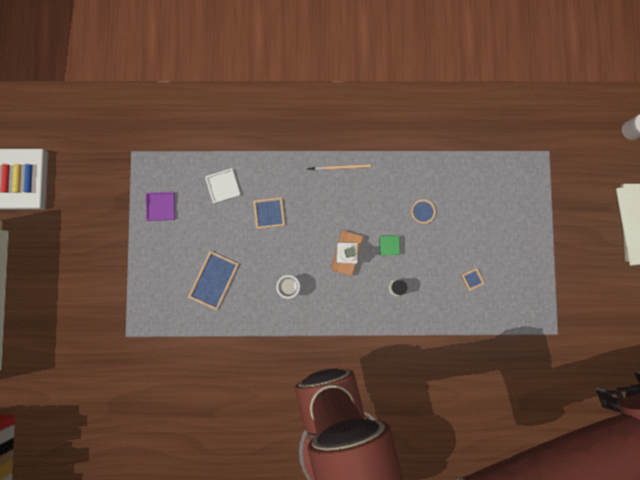

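View pics/wrist0.png

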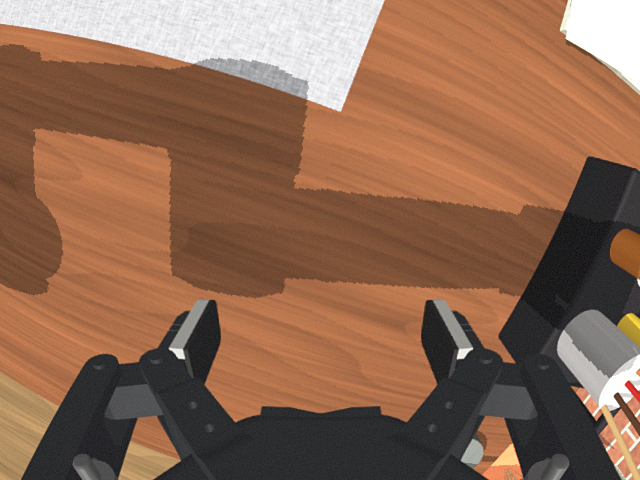

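In the top view the square trays are: purple (160,207), white (222,186), and light-wood with blue felt (269,213), plus the small blue one at (472,279). The light-wood blue one at (269,213) fits the porcelain_box_tray. Square boxes: the white one in the pile at (347,253) is the porcelain box, and the green one at (390,245) is not meant. I'll confirm these in an enlarged crop and measure.

```bash
cat > h.py <<'E'
import numpy as np,cv2
from station import sensors,get_image,order,ctrl
def ray(d,px):
    px=np.atleast_2d(np.array(px,float));K,R,t=d['K'],d['R'],d['t']
    v=np.c_[(px[:,0]-K[0,2])/K[0,0],(px[:,1]-K[1,2])/K[1,1],np.ones(len(px))]@R
    return -R.T@t,v
def cast(d,px,z):
    c,v=ray(d,px);return c+v*((z-c[2])/v[:,2])[:,None]
def proj(d,X):
    p=d['R']@np.array(X,float)+d['t'];p=d['K']@p;return p[:2]/p[2]
def rect(d,cnt,z):
    P=cast(d,cnt.reshape(-1,2),z)[:,:2].astype(np.float32)
    (c,s,a)=cv2.minAreaRect(P*1000)
    if s[0]<s[1]:a+=90;s=s[::-1]
    return np.round(c,1),np.round(s,1),round((a+90)%180-90,1)
E
python3 - <<'E'
from h import *
for n in['top','scene']:
    d=get_image(n);im=d['image'];hsv=cv2.cvtColor(im,cv2.COLOR_RGB2HSV)
    m=cv2.inRange(hsv,(105,110,50),(125,255,255))
    cs,_=cv2.findContours(m,cv2.RETR_EXTERNAL,cv2.CHAIN_APPROX_NONE)
    for c in cs:
        if cv2.contourArea(c)>60:print(n,c.reshape(-1,2).mean(0).round(),rect(d,c,.004))
    b=im[:,:,::-1]
    if n=='top':cv2.imwrite('pics/ct.png',np.hstack([cv2.resize(b[160:330,140:310],(400,400),interpolation=2),cv2.resize(b[220:300,320:400],(400,400),interpolation=2)]))
    else:cv2.imwrite('pics/cs.png',cv2.resize(b[180:270,240:345],None,fx=6.5,fy=6.5,interpolation=2))
E
```

```text
top [ 27. 178.] (array([725.3, 851.5]), array([71.5, 15.8]), 0.0)
scene [353. 302.] (array([627.4, 183.2]), array([55.3, 35.7]), 10.3)
scene [468. 286.] (array([445.3, 343.6]), array([113.9,  65.7]), -24.5)
scene [211. 238.] (array([ 629. , -223.5]), array([43.9, 41.3]), -73.9)
```

View pics/ct.png

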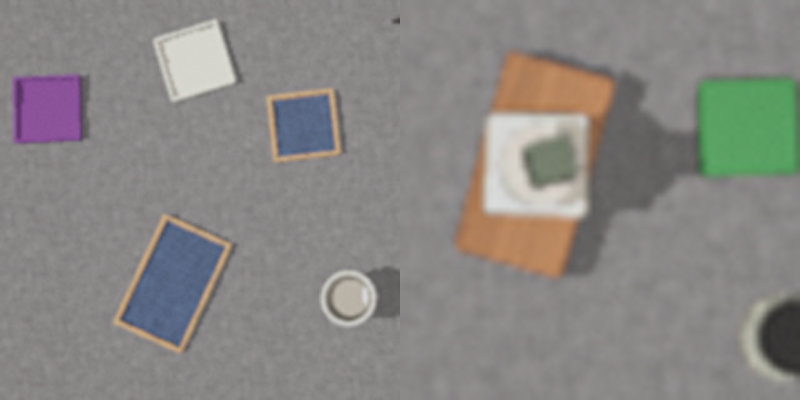

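View pics/cs.png

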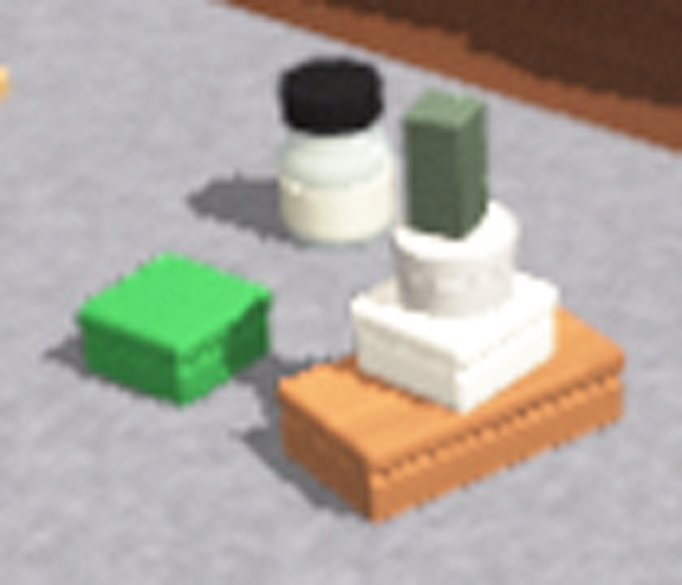

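The crops confirm it. The top-left crop shows the wooden tray with blue felt at (305,125), which is the porcelain tray. The pile is case, white box, tin and green-grey seal, with the bright green box separate. Next I measure with looser masks.

Run:
```python
from h import *
d=get_image('top');im=d['image'];hsv=cv2.cvtColor(im,cv2.COLOR_RGB2HSV)
print([ (p,hsv[p[1],p[0]]) for p in [(269,213),(213,281),(472,279),(300,230),(257,214),(347,263),(350,238),(349,252)]])
def comps(m,z,n,amin=60,box=(128,150,556,336)):
    mm=np.zeros_like(m);mm[box[1]:box[3],box[0]:box[2]]=m[box[1]:box[3],box[0]:box[2]]
    cs,_=cv2.findContours(mm,cv2.RETR_EXTERNAL,cv2.CHAIN_APPROX_NONE)
    for c in cs:
        if cv2.contourArea(c)>amin:print(n,c.reshape(-1,2).mean(0).round(),*rect(d,c,z))
blue=cv2.inRange(hsv,(100,60,30),(128,255,255));comps(blue,.004,'felt')
wood=cv2.inRange(hsv,(5,60,60),(28,255,255))
comps(blue|wood,.010,'tray')
comps(wood,.030,'case',box=(325,225,370,285))
sat=hsv[...,1]
comps(cv2.inRange(hsv,(0,0,150),(180,60,255)),.058,'box',box=(330,230,365,275))
comps(cv2.inRange(hsv,(40,25,20),(95,255,160)),.129,'seal',20,box=(335,240,360,265))
comps(cv2.inRange(hsv,(50,150,50),(80,255,255)),.028,'green')
print(im[240:268:2,335:362:2].mean(2).astype(int))
```

```text
[((269, 213), array([109,  84, 136], dtype=uint8)), ((213, 281), array([110,  91, 135], dtype=uint8)), ((472, 279), array([109,  86, 133], dtype=uint8)), ((300, 230), array([  0,   4, 138], dtype=uint8)), ((257, 214), array([  0,  27, 114], dtype=uint8)), ((347, 263), array([ 12,  77, 185], dtype=uint8)), ((350, 238), array([ 13, 123, 185], dtype=uint8)), ((349, 252), array([ 46,  34, 126], dtype=uint8))]
felt [473. 279.] [ 448.8 -350. ] [30.8 29.3] 25.2
felt [213. 280.] [448.1 345.6] [119.3  68.8] -24.5
felt [423. 211.] [ 631.8 -220.8] [49.2 46.6] 89.9
felt [269. 213.] [628.6 198. ] [60.9 60.7] -83.5
tray [472. 279.] [ 448.9 -348.1] [48.6 47.4] -64.7
tray [213. 280.] [448.2 344.1] [136.2  87. ] -24.5
tray [341. 264.] [495.4  -4.3] [62.  59.7] 73.9
tray [352. 240.] [551.2 -20. ] [62.1 50.1] 72.7
tray [423. 211.] [ 631.  -219.6] [65.4 62.8] 89.9
tray [269. 213.] [628.1 197.3] [77.9 77.3] -83.6
tray [348. 166.] [755.2 -17.4] [125.9   9. ] -87.3
tray [354. 168.] [628.3  -3.2] [1167.8  345.2] 90.0
case [341. 264.] [494.5  -3. ] [61.  58.8] 73.9
case [352. 240.] [549.5 -18.5] [61.1 49.3] 
[... 227 characters left out ...]
3 214 215 214 211 198 209 196 186 190 158 102  98]
 [134 179 214 211 203 207 204 205 171 152 174 138  99  98]
 [128 178 213 209 207 186 151 130 118 120 168 137  97  99]
 [126 180 211 204 202 112 114 117 118 113 154 134  96  99]
 [125 182 206 208 204 106 117 117 116 117 150 127  95 100]
 [117 187 208 204 210 145 111 119 118 110 138 125  95  99]
 [122 201 211 199 209 176 109 120 136 151 168 128  99 103]
 [122 201 215 198 199 206 191 204 208 194 176 127  99 101]
 [126 202 216 215 204 196 206 208 191 183 199 143  96 101]
 [128 163 176 182 189 186 190 193 196 207 206 131  95  98]
 [131 129 129 138 136 136 134 138 139 144 115  95  97 105]
 [130 132 133 139 136 136 136 139 139 136  99 100  99 124]]
```

```bash
cat >> h.py <<'E'
from scipy.spatial.transform import Rotation as Ro
def plan(x,y,z,phi=None):
    """mm, deg: jaw axis direction phi (mod 180). prints increments"""
    o=sensors.get_obs();R=Ro.from_rotvec(o['tool_rot']).as_matrix();p=o['tool_pos']
    yaw=np.degrees(np.arctan2(R[1,1],R[0,1]))
    s=R.T@(np.array([x,y,z])/1000-p)*100
    tw=0 if phi is None else -((phi-yaw+90)%180-90)
    print('t',round(o['t'],2),'tcp',(p*1000).round(1),'jaw',round(yaw,1),'tilt',round(np.degrees(np.arccos(-R[2,2])),2),'q6',o['q'][5].round(2),'op',round(o['opening']*1000,1),'F',o['contact_force'].round(1))
    print('inc',s.round(2),'tw',round(tw,1),'alt',round(tw-180*np.sign(tw),1))
def fish(d,px,z):
    px=np.array(px,np.float64).reshape(-1,1,2)
    n=cv2.fisheye.undistortPoints(px,d['K'],np.zeros(4)).reshape(-1,2)
    v=np.c_[n,np.ones(len(n))]@d['R'];c=-d['R'].T@d['t']
    return c+v*((z-c[2])/v[:,2])[:,None]
def frect(d,cnt,z):
    P=fish(d,cnt,z)[:,:2].astype(np.float32)
    (c,s,a)=cv2.minAreaRect(P*1000)
    if s[0]<s[1]:a+=90;s=s[::-1]
    return np.round(c,1),np.round(s,1),round((a+90)%180-90,1)
E
python3 -c "
from h import *
plan(515,-11,300,13.6);plan(515,-11,300,103.6)"
```

```text
t 0.3 tcp [ 217.1 -585.9  247.9] jaw -69.7 tilt 0.04 q6 -0.12 op 85.4 F [-0.6 -0.6  0.4]
inc [ 47.91 -43.56  -5.18] tw -83.3 alt 96.7
t 0.3 tcp [ 217.1 -585.9  247.9] jaw -69.7 tilt 0.04 q6 -0.12 op 85.4 F [-0.6 -0.6  0.4]
inc [ 47.91 -43.56  -5.18] tw 6.7 alt -173.3
```

Request:
move_arm --pt "4 -4 -1 1 8.54" --pt "8.5 -8 -2 2 8.54" --pt "13 -12 -3 3 8.54" --pt "18 -16 -4 4 8.54" --pt "22 -20 -5 6 8.54"

```text
t: 0.92
tool_pos: [0.3546, -0.3202, 0.2987]
tool_rot: [3.117, 0.39, 0.001]
contact_force: [1.0, -0.0, 0.2]
opening: 0.0855
```

Request:
move_arm --pt "4.5 -4 0 0 8.54" --pt "9 -8.5 0 0 8.54" --pt "13.5 -13 0 0 8.54" --pt "18 -18 0 0 8.54" --pt "22 -22 0 0 8.54"

```text
t: 1.55
tool_pos: [0.5127, -0.0534, 0.2986]
tool_rot: [3.116, 0.392, 0.002]
contact_force: [2.1, -0.3, 0.1]
opening: 0.0854
```

```bash
python3 -c "
from h import *
plan(515,-11,300,103.6)
d=get_image('wrist');cv2.imwrite('pics/w1.png',d['image'][:,:,::-1])"
```

```text
t 1.55 tcp [512.7 -53.4 298.6] jaw -75.7 tilt 0.07 q6 1.07 op 85.4 F [ 2.1 -0.3  0.1]
inc [ 1.27 -4.05 -0.14] tw 0.7 alt -179.3
```

View pics/w1.png

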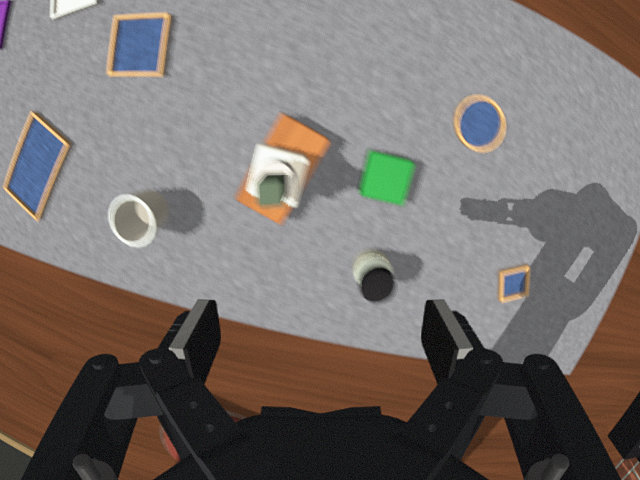

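The wrist view shows the whole pile at (275,180), the seal top near (271,189), the green box at (388,177) and the ink jar at (376,280).

```bash
cat > pile.py <<'E'
from h import *
import sys
d=get_image('wrist');im=d['image'];hsv=cv2.cvtColor(im,cv2.COLOR_RGB2HSV)
cv2.imwrite('pics/'+sys.argv[1],im[:,:,::-1])
x0,y0,x1,y1=map(int,sys.argv[2:6])
def comps(m,z,n,amin=60):
    mm=np.zeros_like(m);mm[y0:y1,x0:x1]=m[y0:y1,x0:x1]
    cs,_=cv2.findContours(mm,cv2.RETR_EXTERNAL,cv2.CHAIN_APPROX_NONE)
    for c in cs:
        if cv2.contourArea(c)>amin:print(n,c.reshape(-1,2).mean(0).round(),*frect(d,c,z))
wood=cv2.inRange(hsv,(5,120,60),(22,255,255));white=cv2.inRange(hsv,(0,0,185),(180,40,255))
green=cv2.inRange(hsv,(50,180,50),(80,255,255));seal=cv2.inRange(hsv,(35,25,20),(95,170,150))
comps(green,.028,'green');comps(seal,.129,'seal');comps(white,.058,'box');comps(wood,.03,'case')
comps(cv2.morphologyEx(wood|white|seal,cv2.MORPH_CLOSE,np.ones((3,3))),.03,'all')
b=cv2.resize(im[y0:y1,x0:x1,::-1],None,fx=4,fy=4,interpolation=2)
cv2.imwrite('pics/c'+sys.argv[1],b[:600,:800])
E
python3 pile.py w2.png 225 105 425 245; python3 -c "
from h import *
plan(515,-11,300,103.6)"
```

```text
seal [283. 197.] [518.9 -13.7] [27.  23.9] 14.3
box [287. 181.] [516.7 -10.5] [51.3 51.3] 88.4
case [268. 205.] [486.9  -2.7] [58.7 42.8] 73.6
case [308. 154.] [542.  -18.6] [59.9 58.8] -16.3
all [396. 177.] [ 539.7 -123.9] [54.8 50.4] -87.9
all [291. 175.] [518.7 -11.1] [109.9  64.1] -13.9
t 1.65 tcp [513.6 -50.6 298.2] jaw -75.2 tilt 0.1 q6 1.07 op 85.4 F [-0.8 -0.6 -1.4]
inc [ 1.15 -3.79 -0.17] tw 1.2 alt -178.8
```

View pics/cw2.png

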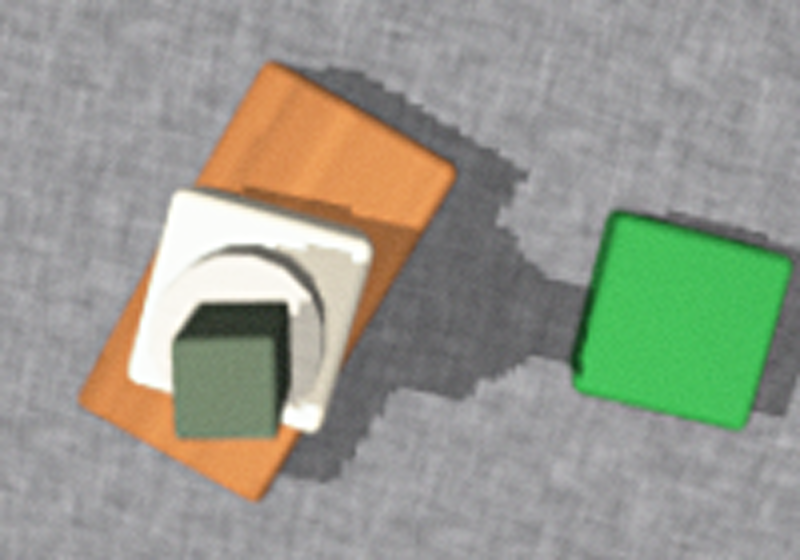

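The crop shows the seal top corners at about (173,342), (276,337), (277,437) and (175,438), the tin rim around (245,335), the box, and the case beneath.

```bash
python3 -c "
from h import *
d=get_image('wrist')
c=np.array([(173,342),(276,337),(277,437),(175,438)])/4+[225,105]
P=fish(d,c,.129)*1000;print(P.round(1),P.mean(0))
c=np.array([(157,330),(245,246),(325,335)])/4+[225,105]
P=fish(d,c,.084)*1000;print(P.round(1))
t=get_image('top');print(cast(t,[[349.5,252.5]],.129)*1000)
plan(516,-13,240,103.6)
"
```

```text
[[519.7  -4.9 129. ]
 [525.9 -25.1 129. ]
 [505.5 -30.3 129. ]
 [499.9  -9.8 129. ]] [512.74182351 -17.53127615 129.        ]
[[510.5   3.3  84. ]
 [534.9 -12.2  84. ]
 [519.1 -35.3  84. ]]
[[513.16235639 -10.52686932 129.        ]]
t 1.75 tcp [512.2 -54.4 298.1] jaw -75.5 tilt 0.04 q6 1.07 op 85.7 F [ 0.4 -0.2  0.5]
inc [ 1.4  -3.92  5.81] tw 0.9 alt -179.1
```

```bash
python3 -c "
from h import *
s=get_image('scene')
print(cast(s,[[308.8,196.6]],.129)*1000)
for i in range(4):
  d=get_image('wrist');o=sensors.get_obs();print(o['tool_pos'].round(4),Ro.from_rotvec(o['tool_rot']).as_euler('zyx').round(4),(-d['R'].T@d['t']).round(4))
"
```

```text
[[517.22138862  -8.1992899  129.        ]]
[ 0.5118 -0.0561  0.2982] [-2.4930e-01 -3.0000e-04  3.1412e+00] [ 0.5911 -0.0353  0.4237]
[ 0.5117 -0.0565  0.2983] [-2.4840e-01 -1.0000e-04  3.1413e+00] [ 0.5909 -0.0361  0.4238]
[ 0.5117 -0.0567  0.2983] [-0.2479  0.      3.1414] [ 0.5908 -0.0365  0.4239]
[ 0.5117 -0.0567  0.2984] [-2.4780e-01  1.0000e-04  3.1414e+00] [ 0.5908 -0.0368  0.424 ]
```

Request:
move_arm --pt "0.6 -2 2 1 8.54" --pt "1.2 -3.9 3 1 8.54" --pt "1.2 -3.9 4 1 8.54" --pt "1.2 -3.9 4 1 8.54"

```text
t: 2.5
tool_pos: [0.5135, -0.0156, 0.2574]
tool_rot: [-3.121, -0.363, 0.002]
contact_force: [-0.1, -0.3, 0.1]
opening: 0.0852
```

```bash
python3 pile.py w3.png 225 185 425 335; python3 -c "
from h import *
plan(515,-13,200,103.6)"
```

```text
seal [317. 216.] [519.8 -11.4] [30.6 21.2] 16.1
seal [404. 198.] [546.2 -68.8] [22.3  4.5] 5.0
box [404. 290.] [ 442.1 -118.2] [36.  16.6] -13.8
box [341. 194.] [524.5 -34. ] [22.2 12. ] 30.3
box [314. 203.] [509.1  -8.9] [51.1 39.2] -84.3
case [291. 220.] [487.7  -2.1] [58.6 43.4] 73.8
all [408. 292.] [ 427.5 -132.6] [46.4 25.3] -5.0
all [404. 199.] [528.  -96.8] [31.1  6.2] 5.0
all [312. 208.] [501.7  -9. ] [74.1 64.9] -14.7
t 2.55 tcp [513.9 -15.7 258.2] jaw -76.7 tilt 0.03 q6 1.16 op 85.5 F [-0.6  0.5  0. ]
inc [ 0.17 -0.24  5.82] tw -0.3 alt 179.7
```

View pics/w3.png

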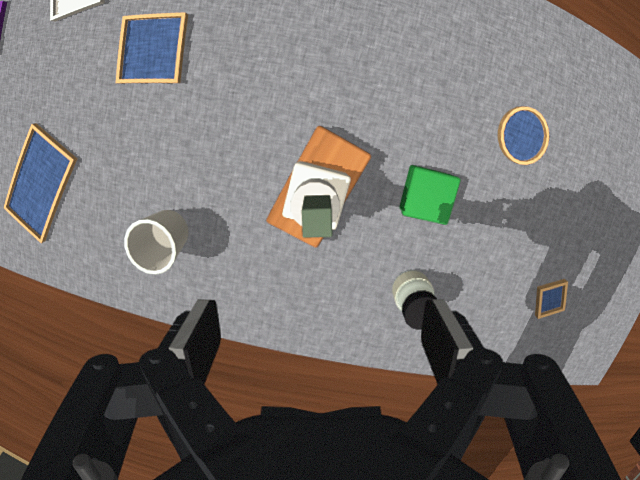

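The wrist view shows the seal top at about (303–332, 208–238), square to the jaws, so the grasp direction fits. The arm had still been settling for the previous picture.

```bash
python3 -c "
from h import *
d=get_image('wrist')
P=fish(d,np.array([(303,209.5),(332,208.5),(332,236.5),(303,238)]),.129)*1000;print(P.round(1),P.mean(0))
b=cv2.resize(d['image'][165:255,250:380,::-1],None,fx=6,fy=6,interpolation=2);cv2.imwrite('pics/c4.png',b)
plan(515,-12,150,103.6)"
```

```text
[[522.9  -1.1 129. ]
 [528.3 -21.  129. ]
 [507.8 -26.  129. ]
 [501.9  -5.7 129. ]] [515.23163368 -13.421188   129.        ]
t 2.6 tcp [514.2 -15.6 258.7] jaw -76.7 tilt 0.04 q6 1.16 op 85.2 F [0.6 0.9 0.8]
inc [ 0.16 -0.34 10.87] tw -0.3 alt 179.7
```

View pics/c4.png

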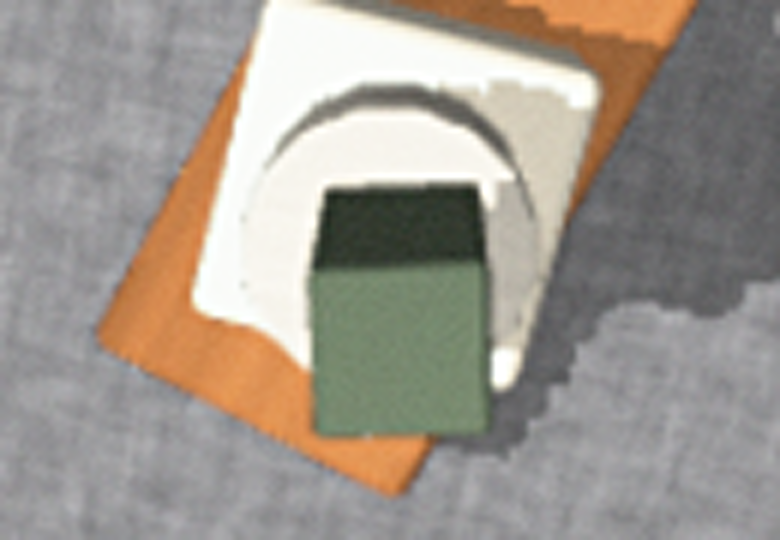

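Request:
move_arm --pt "0.1 -0.3 3 0 8" --pt "0.1 -0.3 7 0 6" --pt "0.1 -0.3 11 0 5" --pt "0.1 -0.3 11 0 4.5" --pt "0.1 -0.3 11 0 4.5" --newtons 25

```text
t: 3.22
tool_pos: [0.5155, -0.0121, 0.1504]
tool_rot: [3.12, 0.364, 0.004]
contact_force: [1.1, 0.5, 1.7]
opening: 0.0449
```

```bash
python3 pile.py w5.png 225 185 425 335; python3 -c "
from h import *
plan(515,-12.5,110,103.6)"
```

```text
seal [321. 283.] [523.  -10.5] [36.9 21.1] 14.5
box [320. 236.] [513.7 -10.1] [59.  51.1] -1.7
case [274. 251.] [492.6  20. ] [67.6 31. ] 19.3
case [347. 195.] [535.1 -23.5] [67.4 31.5] -76.4
all [237. 310.] [437.6  36.2] [17.8  7.9] -11.4
all [409. 319.] [459.2 -96.9] [37.9 10. ] 39.9
all [261. 316.] [440.3  14.8] [41.2 12.3] -3.2
all [324. 233.] [501.3  -9.7] [119.1  78.8] -3.5
t 3.27 tcp [516.  -12.1 151. ] jaw -76.7 tilt 0.24 q6 1.17 op 45.4 F [ 0.6  1.3 -0.4]
inc [-0.12  0.01  4.1 ] tw -0.3 alt 179.7
```

View pics/w5.png

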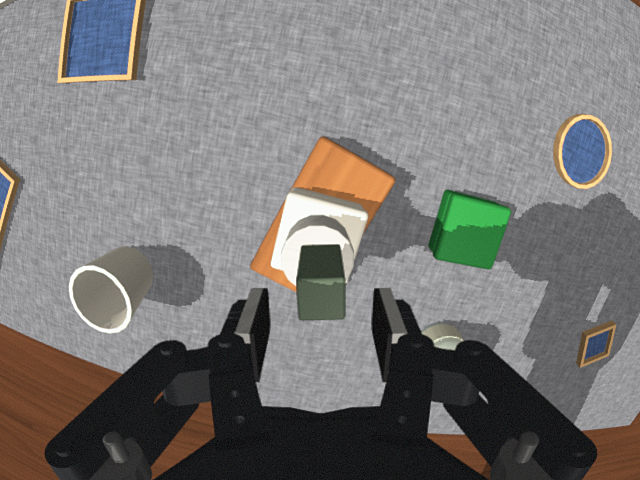

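The seal (321,283) is centred between the pads. I go down and close.

Request:
move_arm --pt "-0.1 0 2.5 0 4.5" --pt "-0.1 0 4 0 4.5" --pt "-0.1 0 4 0 3.5" --pt "-0.1 0 4 0 2.6" --pt "-0.1 0 4 0 2.3"

```text
t: 3.9
tool_pos: [0.5142, -0.0119, 0.1095]
tool_rot: [3.12, 0.365, 0.003]
contact_force: [-0.2, -1.3, 0.8]
opening: 0.0233
```

Request:
move_arm --pt "0 0 0 0 2.1" --pt "0 0 0 0 1.8" --pt "0 0 0 0 1.5" --pt "0 0 0 0 1.5"

```text
t: 4.4
tool_pos: [0.5142, -0.0119, 0.1095]
tool_rot: [3.12, 0.365, 0.003]
contact_force: [-0.7, 0.2, 5.7]
opening: 0.0218
```

```bash
python3 pile.py w6.png 225 185 425 335; python3 -c "
from h import *
plan(515,-12.5,180,103.6)"
```

```text
seal [321. 307.] [533.8  -7.4] [22.9 22.2] 13.3
box [318. 254.] [517.8 -10. ] [50.9 50.6] -1.8
case [262. 262.] [500.4  16.2] [56.9 17.8] -15.0
case [352. 202.] [552.1 -20.2] [60.5 37.9] 76.9
all [377. 320.] [477.3 -58.4] [31.1  9. ] 32.7
all [317. 260.] [505.8  -9.2] [123.2  79.8] -4.1
t 4.45 tcp [514.2 -11.9 109.4] jaw -76.7 tilt 0.11 q6 1.17 op 21.9 F [-0.7  0.2  5.7]
inc [ 0.08  0.08 -7.06] tw -0.3 alt 179.7
```

View pics/w6.png

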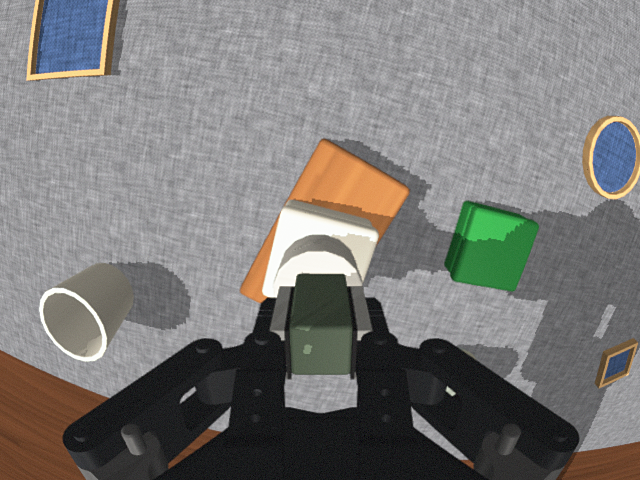

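The seal is gripped (opening 21.9 mm). I lift it.

Request:
move_arm --pt "0 0 -0.5 0 1.5" --pt "0 0 -2 0 1.5" --pt "0 0 -5 0 1.5" --pt "0 0 -9 0 1.5" --pt "0 0 -10 0 1.5"

```text
t: 5.08
tool_pos: [0.515, -0.012, 0.2121]
tool_rot: [3.119, 0.364, 0.009]
contact_force: [0.2, -0.5, -0.6]
opening: 0.0215
```

```bash
python3 pile.py w7.png 225 185 425 335; python3 -c "
from h import *
plan(449,-348,200,25)"
```

```text
seal [321. 307.] [477.5 -21.1] [45.  42.8] 13.2
seal [418. 208.] [553.4 -62.7] [29.9  4.6] 3.0
box [415. 316.] [ 442.3 -116.9] [32.8 17.8] 19.5
box [318. 216.] [513.5 -10. ] [58.1 51. ] -1.5
case [359. 195.] [530.7 -43.5] [24.6 17.1] 13.8
case [291. 234.] [493.9  -3.8] [59.  56.7] 74.0
all [416. 318.] [ 427.1 -129.2] [35.9 19.7] 20.6
all [377. 318.] [419.7 -89.7] [47.2 17.8] 34.3
all [264. 319.] [397.6  15.7] [44.1 15.3] 4.2
all [320. 307.] [422.6 -34.4] [67.3 66.2] -76.8
all [418. 208.] [534.4 -95.6] [44.   6.8] 3.0
all [319. 218.] [508.5 -11.8] [89.5 66.4] -15.6
t 5.12 tcp [514.7 -12.  211.7] jaw -76.7 tilt 0.3 q6 1.17 op 21.8 F [ 0.6 -0.5 -0.2]
inc [-14.15  31.18   1.16] tw 78.3 alt -101.7
```

View pics/w7.png

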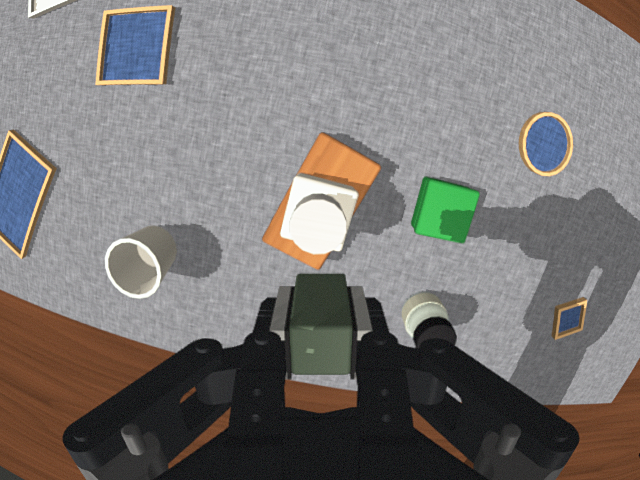

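The seal is in the jaws and the tin stays on the box, its lid around (319,222). I carry the seal to its tray.

Request:
move_arm --pt "-2 4 0 -2 1.5" --pt "-4.5 9 0 -5 1.5" --pt "-7 14.5 0 -8 1.5" --pt "-9 20 0 -10 1.5" --pt "-11.5 25 0 -11.7 1.5"

```text
t: 5.75
tool_pos: [0.4579, -0.2829, 0.2063]
tool_rot: [-3.065, -0.681, 0.002]
contact_force: [0.4, -0.9, -1.3]
opening: 0.0217
```

```bash
python3 -c "
from h import *
plan(449,-348,150,115)"
```

```text
t 5.75 tcp [ 457.9 -282.9  206.3] jaw -64.9 tilt 0.15 q6 0.44 op 21.7 F [ 0.4 -0.9 -1.3]
inc [-3.56  5.54  5.62] tw 0.1 alt -179.9
```

Request:
move_arm --pt "0 0 0 0 1.5" --pt "0 0 0 0 1.5"

```text
t: 6.0
tool_pos: [0.4585, -0.2808, 0.2066]
tool_rot: [-3.065, -0.679, 0.002]
contact_force: [-0.7, 0.8, -1.0]
opening: 0.0217
```

```bash
python3 -c "
from h import *
plan(449,-348,150,115)"
```

```text
t 6.0 tcp [ 458.5 -280.8  206.6] jaw -65.0 tilt 0.18 q6 0.45 op 21.7 F [-0.7  0.8 -1. ]
inc [-3.69  5.71  5.65] tw -0.0 alt 180.0
```

Request:
move_arm --pt "-1.8 2.8 2 0 1.5" --pt "-3.7 5.7 5 0 1.5" --pt "-3.7 5.7 8 0 1.5" --pt "-3.7 5.7 8 0 1.5" --pt "-3.7 5.7 8 0 1.5"

```text
t: 6.62
tool_pos: [0.4505, -0.348, 0.1292]
tool_rot: [3.066, 0.683, 0.001]
contact_force: [-0.6, -0.9, -0.6]
opening: 0.0219
```

```bash
python3 -c "
from h import *
plan(449,-348,30,115)
d=get_image('wrist');im=d['image'];cv2.imwrite('pics/w8.png',im[:,:,::-1])"
```

```text
t 6.62 tcp [ 450.5 -348.   129.2] jaw -64.9 tilt 0.05 q6 0.34 op 21.9 F [-0.6 -0.9 -0.6]
inc [-0.14 -0.07  9.92] tw 0.1 alt -179.9
```

View pics/w8.png

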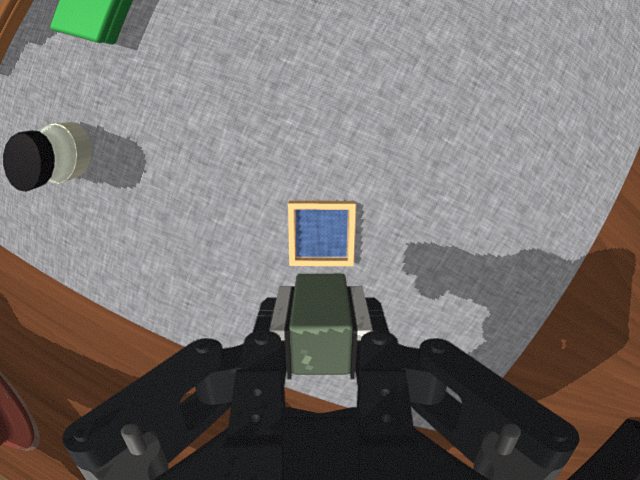

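The seal tray is at (322,234), square to the jaws. A quick measurement follows, then the descent.

```bash
cat > tray.py <<'E'
from h import *
import sys
n=sys.argv[1]
d=get_image('wrist');im=d['image'];hsv=cv2.cvtColor(im,cv2.COLOR_RGB2HSV);cv2.imwrite('pics/'+n,im[:,:,::-1])
m=cv2.inRange(hsv,(100,90,30),(128,255,255))
cs,_=cv2.findContours(m,cv2.RETR_EXTERNAL,cv2.CHAIN_APPROX_NONE)
for c in cs:
    if cv2.contourArea(c)>300:print('felt',c.reshape(-1,2).mean(0).round(),*frect(d,c,.004))
m|=cv2.inRange(hsv,(12,60,120),(28,200,255))
cs,_=cv2.findContours(m,cv2.RETR_EXTERNAL,cv2.CHAIN_APPROX_NONE)
for c in cs:
    if cv2.contourArea(c)>600:print('outer',c.reshape(-1,2).mean(0).round(),*frect(d,c,.010))
E
python3 tray.py w9.png; python3 -c "
from h import *
plan(449,-348,30,115)"
```

```text
felt [320. 232.] [ 446.9 -350.3] [36.3 34.1] -65.0
outer [320. 233.] [ 448.5 -349.7] [48.2 46.7] 25.1
t 6.72 tcp [ 450.8 -348.8  130.2] jaw -64.9 tilt 0.17 q6 0.34 op 21.8 F [ 0.7  0.1 -0.6]
inc [-0.15 -0.18 10.02] tw 0.1 alt -179.9
```

Request:
move_arm --pt "-0.2 0 3 0 1.5" --pt "-0.2 0 6 0 1.5" --pt "-0.2 0 8 0 1.5" --pt "-0.2 0 8 0 1.5"

```text
t: 7.22
tool_pos: [0.4474, -0.3489, 0.0473]
tool_rot: [-3.065, -0.681, 0.002]
contact_force: [0.7, -1.6, -0.3]
opening: 0.0215
```

```bash
python3 -c "
from h import *
plan(448.5,-349,30,115)
d=get_image('wrist');im=d['image'];cv2.imwrite('pics/w10.png',im[:,:,::-1])"
```

```text
t 7.22 tcp [ 447.4 -348.9   47.3] jaw -65.0 tilt 0.14 q6 0.34 op 21.5 F [ 0.7 -1.6 -0.3]
inc [0.1  0.06 1.73] tw 0.0 alt -180.0
```

View pics/w10.png

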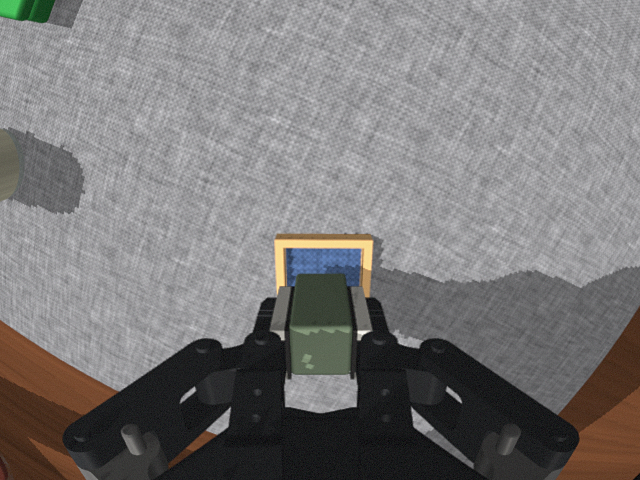

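The seal is centred over the tray (tray centre column 324, seal 321). I lower it to the floor.

Request:
move_arm --pt "0.1 0.1 1 0 1.5" --pt "0.1 0.1 1.5 0 1.5" --pt "0.1 0.1 1.7 0 1.5" --pt "0.1 0.1 1.7 0 1.5"

```text
t: 7.78
tool_pos: [0.4492, -0.3501, 0.0312]
tool_rot: [-3.067, -0.681, 0.0]
contact_force: [0.3, 0.1, -1.4]
opening: 0.0217
```

```bash
python3 -c "
from h import *
plan(448.5,-349,30,115)
d=get_image('wrist');im=d['image'];cv2.imwrite('pics/w11.png',im[:,:,::-1])"
```

```text
t 7.78 tcp [ 449.2 -350.1   31.2] jaw -65.0 tilt 0.01 q6 0.34 op 21.7 F [ 0.3  0.1 -1.4]
inc [-0.01 -0.13  0.12] tw 0.0 alt -180.0
```

View pics/w11.png

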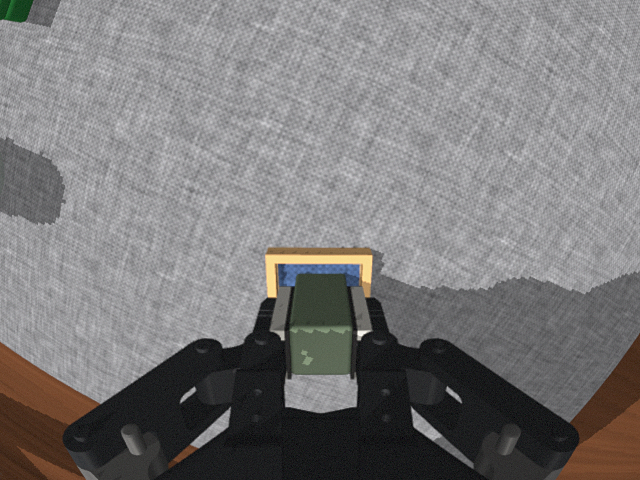

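Request:
move_arm --pt "0 -0.1 0.15 0 1.5" --pt "0 -0.1 0.2 0 1.5" --pt "0 -0.1 0.2 0 2.1" --pt "0 -0.1 0.2 0 2.6" --pt "0 -0.1 0.2 0 3.4"

```text
t: 8.45
tool_pos: [0.4489, -0.3493, 0.0293]
tool_rot: [3.067, 0.681, 0.0]
contact_force: [0.4, -0.0, 1.0]
opening: 0.034
```

Request:
move_arm --pt "0 0 0 0 4" --pt "0 0 -3 0 4" --pt "0 0 -8 0 5" --pt "0 0 -14 0 6" --pt "0 0 -20 0 6"

```text
t: 9.07
tool_pos: [0.4485, -0.349, 0.231]
tool_rot: [-3.067, -0.681, 0.0]
contact_force: [0.5, -0.3, 0.0]
opening: 0.0601
```

```bash
python3 -c "
from h import *
plan(518,-12,200,105)
d=get_image('wrist');im=d['image'];cv2.imwrite('pics/w12.png',im[:,:,::-1])"
```

```text
t 9.07 tcp [ 448.5 -349.   231. ] jaw -65.0 tilt 0.01 q6 0.34 op 60.1 F [ 0.5 -0.3  0. ]
inc [ 20.55 -27.6    3.1 ] tw 10.0 alt -170.0
```

View pics/w12.png

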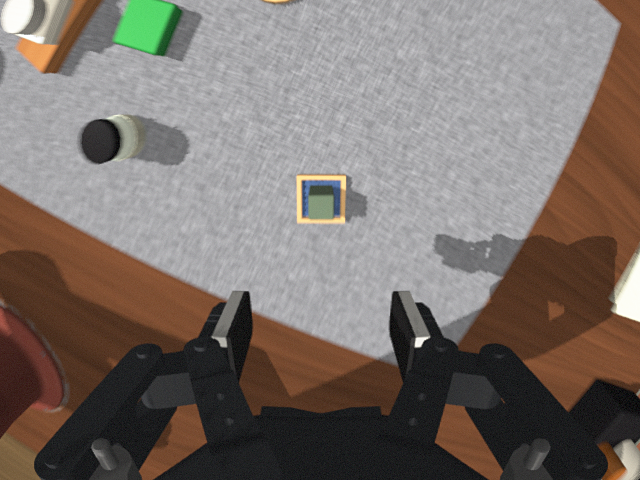

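The seal stands upright, centred in its tray (321,200). Next is the tin.

Request:
move_arm --pt "4 -5 0 2 8.3" --pt "8 -10.5 0 4 8.3" --pt "12 -16 0 6 8.3" --pt "16 -21.5 0 9 8.3" --pt "20.2 -27 0 10 8.3"

```text
t: 9.75
tool_pos: [0.5125, -0.0414, 0.2293]
tool_rot: [3.114, 0.409, 0.001]
contact_force: [1.1, -0.7, -0.6]
opening: 0.0829
```

Request:
move_arm --pt "0 0 1 0 8.3" --pt "0 0 2 0 8.3" --pt "0 0 2 0 8.3" --pt "0 0 2 0 8.3"

```text
t: 10.25
tool_pos: [0.5123, -0.0447, 0.2092]
tool_rot: [-3.115, -0.407, 0.001]
contact_force: [-1.3, -0.4, 0.6]
opening: 0.0826
```

```bash
python3 pile.py w13.png 225 125 425 275; python3 -c "
from h import *
plan(518,-12,200,105)"
```

```text
seal [420. 225.] [543.5 -97.6] [11.3  5.6] 19.9
seal [395. 184.] [558.7 -75.6] [37.9 17. ] -20.1
box [279. 200.] [513.9  -9.9] [57.9 51. ] -1.7
case [255. 226.] [487.6  -2.3] [59.1 43.4] 73.0
case [307. 162.] [543.1 -18.3] [59.  58.9] -16.2
all [418. 226.] [ 519.  -128.7] [17.5 16.8] -70.1
all [395. 187.] [ 543.2 -100.7] [56.2 26. ] -21.3
all [287. 183.] [519.1 -11. ] [110.8  64.4] -13.0
t 10.3 tcp [512.5 -44.6 209.5] jaw -75.1 tilt 0.02 q6 1.08 op 83.0 F [ 0.3 -0.4 -0. ]
inc [ 1.37 -3.01  0.95] tw -0.1 alt 179.9
```

View pics/cw13.png

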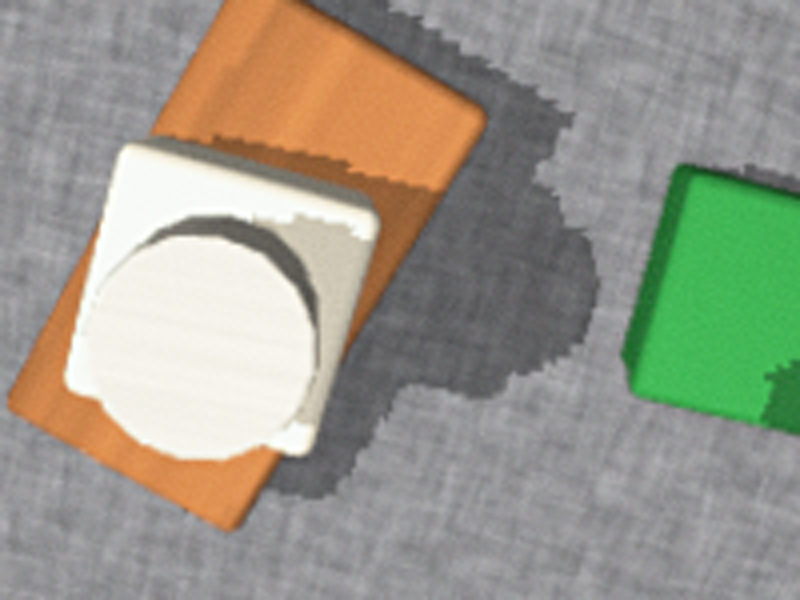

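The crop shows the tin's lid as a clear circle spanning x 87–317, y 237–462.

```bash
python3 -c "
from h import *
d=get_image('wrist')
c=np.array([(87,349),(317,349),(202,237),(202,462),(202,349)])/4+[225,125]
P=fish(d,c,.084)*1000;print(P.round(1))
plan(518,-12,150,105)
"
```

```text
[[510.    8.7  84. ]
 [520.4 -30.9  84. ]
 [534.8  -6.7  84. ]
 [494.6 -16.   84. ]
 [515.2 -11.3  84. ]]
t 10.35 tcp [512.6 -44.4 209.6] jaw -75.1 tilt 0.04 q6 1.08 op 83.3 F [-0.5 -0.4  1. ]
inc [ 1.36 -2.99  5.96] tw -0.1 alt 179.9
```

```bash
python3 -c "
from h import *
plan(515,-11.3,130,105)
"
```

```text
t 10.35 tcp [512.6 -44.4 209.6] jaw -75.1 tilt 0.04 q6 1.08 op 83.3 F [-0.5 -0.4  1. ]
inc [ 1.08 -3.14  7.96] tw -0.1 alt 179.9
```

Request:
move_arm --pt "0.5 -1.6 2 0 8" --pt "1.1 -3.1 4 0 7.2" --pt "1.1 -3.1 7.5 0 6.5" --pt "1.1 -3.1 8 0 6.5" --pt "1.1 -3.1 8 0 6.5"

```text
t: 10.98
tool_pos: [0.5146, -0.0099, 0.1286]
tool_rot: [-3.114, -0.412, 0.002]
contact_force: [0.9, 0.2, 0.1]
opening: 0.065
```

```bash
python3 pile.py w14.png 225 185 425 335; python3 -c "
from h import *
plan(515,-11.3,81,105)"
```

```text
box [323. 248.] [511.6 -10.7] [63.  52.4] -1.8
case [274. 259.] [493.5  19.7] [72.7 32.7] 18.7
case [354. 197.] [551.7 -20. ] [61.7 35.7] 78.7
all [234. 326.] [433.9  33.1] [14.4 14.2] -80.6
all [330. 231.] [517.6 -15.8] [107.9  70.1] -15.6
t 11.03 tcp [515.4 -10.3 129.8] jaw -75.0 tilt 0.04 q6 1.14 op 64.9 F [-0.6 -0.3  0.3]
inc [-0.07  0.09  4.88] tw 0.0 alt -180.0
```

View pics/w14.png

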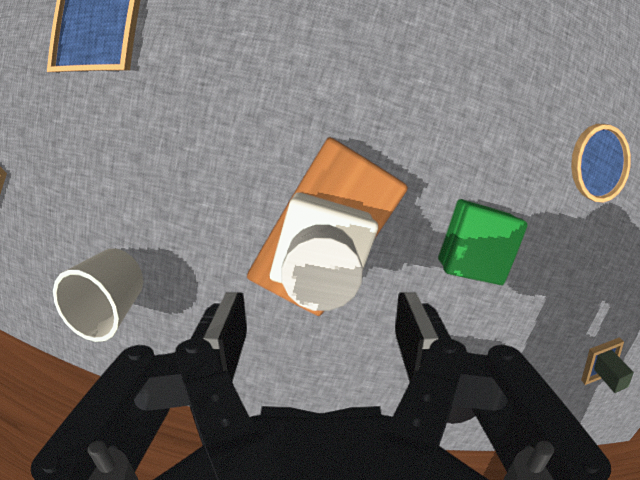

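The tin's lid is at (321,268), centred between the pads (about 320). I go down and grip.

Request:
move_arm --pt "0 0.1 2.5 0 6.5" --pt "0 0.1 4.8 0 6" --pt "0 0.1 4.9 0 5" --pt "0 0.1 4.9 0 4.5" --pt "0 0.1 4.9 0 4.2"

```text
t: 11.65
tool_pos: [0.5165, -0.0117, 0.0821]
tool_rot: [3.114, 0.411, 0.005]
contact_force: [-1.0, 0.4, 1.1]
opening: 0.0418
```

Request:
move_arm --pt "0 0 0 0 4" --pt "0 0 0 0 3.6" --pt "0 0 0 0 3.4" --pt "0 0 0 0 3.4"

```text
t: 12.15
tool_pos: [0.5166, -0.0117, 0.0822]
tool_rot: [3.114, 0.411, 0.005]
contact_force: [-1.1, 0.4, 5.5]
opening: 0.041
```

Request:
move_arm --pt "0 0 -0.5 0 3.4" --pt "0 0 -2 0 3.4" --pt "0 0 -5 0 3.4" --pt "0 0 -9 0 3.4" --pt "0 0 -9 0 3.4"

```text
t: 12.78
tool_pos: [0.5179, -0.012, 0.1754]
tool_rot: [3.112, 0.41, 0.013]
contact_force: [0.4, 0.6, 0.3]
opening: 0.0407
```

```bash
python3 pile.py w15.png 225 185 425 335; python3 -c "
from h import *
plan(631,-220,160)"
```

```text
seal [422. 236.] [551.4 -55.6] [18.2  3.7] 20.2
box [315. 314.] [459.7 -31.3] [72.7 45.9] -75.4
box [316. 228.] [517.2 -10. ] [50.9 50.7] -1.9
case [276. 239.] [498.7   8.2] [58.4 33.5] -15.8
case [348. 194.] [534.5 -27.1] [60.7 31.4] -74.7
all [405. 325.] [ 446.6 -109.6] [24.2 11.4] 26.8
all [318. 315.] [444.4 -37.3] [88.3 51.4] -75.2
all [422. 236.] [526.  -92.8] [28.7  5.9] 20.2
all [323. 217.] [515.4 -12.8] [101.9  65.9] -14.9
t 12.82 tcp [516.5 -11.8 172.9] jaw -75.0 tilt 0.26 q6 1.14 op 41.0 F [-0.3  0.6 -0.6]
inc [ 5.66 23.08  1.36] tw 0 alt 0
```

View pics/w15.png

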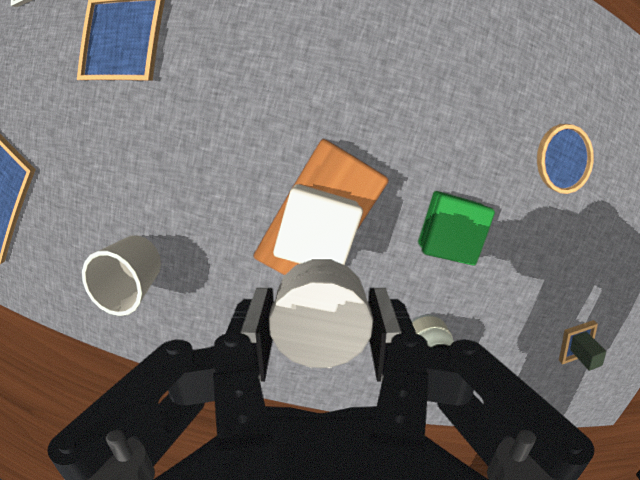

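The tin is held upright and the box is still on the case (318,228). I carry the tin over.

Request:
move_arm --pt "1 4 0 0 3.4" --pt "2.5 9 0 0 3.4" --pt "4 14 0 0 3.4" --pt "5 19 0 0 3.4" --pt "5.7 22 0 0 3.4"

```text
t: 13.45
tool_pos: [0.6271, -0.2111, 0.1682]
tool_rot: [-3.113, -0.408, 0.004]
contact_force: [0.1, 0.9, -0.3]
opening: 0.0411
```

Request:
move_arm --pt "0 0.5 2 0 3.4" --pt "0 1 4 0 3.4" --pt "0 1 6 0 3.4" --pt "0 1 6 0 3.4"

```text
t: 13.95
tool_pos: [0.6277, -0.217, 0.1064]
tool_rot: [-3.111, -0.412, 0.009]
contact_force: [0.3, 0.4, -0.5]
opening: 0.0406
```

```bash
python3 tray.py w16.png; python3 -c "
from h import *
plan(631,-220,27)"
```

```text
felt [328. 231.] [ 633.7 -220.2] [55.8 48.8] -81.0
outer [ 51. 298.] [501.8   6. ] [120.3  64.3] -16.5
outer [318. 232.] [ 636.3 -219.6] [65.7 58.2] -80.7
t 14.0 tcp [ 628.8 -217.6  108.4] jaw -74.9 tilt 0.19 q6 0.86 op 40.7 F [0.2 0.6 0. ]
inc [0.17 0.31 8.14] tw 0 alt 0
```

View pics/w16.png

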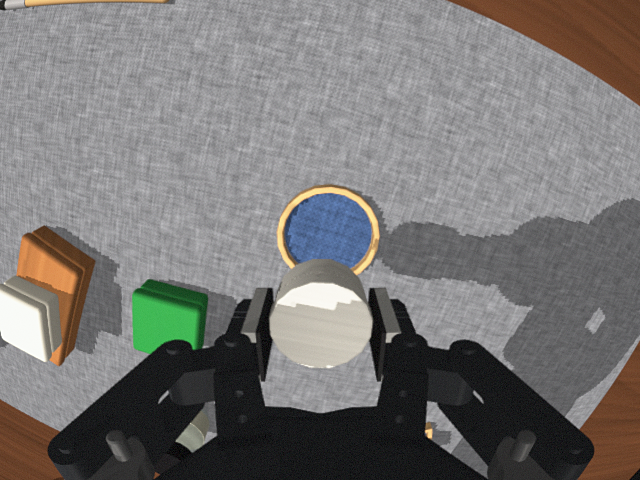

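Request:
move_arm --pt "0.3 0.3 3 0 3.4" --pt "0.3 0.3 6 0 3.4" --pt "0.3 0.3 7 0 3.4" --pt "0.3 0.3 7 0 3.4"

```text
t: 14.5
tool_pos: [0.6337, -0.2207, 0.0405]
tool_rot: [-3.114, -0.411, 0.0]
contact_force: [0.5, 0.2, 0.1]
opening: 0.041
```

```bash
python3 -c "
from h import *
d=get_image('wrist');im=d['image'];cv2.imwrite('pics/w17.png',im[:,:,::-1])
plan(633,-220,27)"
```

```text
t 14.55 tcp [ 634.3 -221.1   41.6] jaw -75.0 tilt 0.1 q6 0.86 op 41.0 F [ 0.4 -0.9 -1. ]
inc [-0.1  -0.15  1.46] tw 0 alt 0
```

View pics/w17.png

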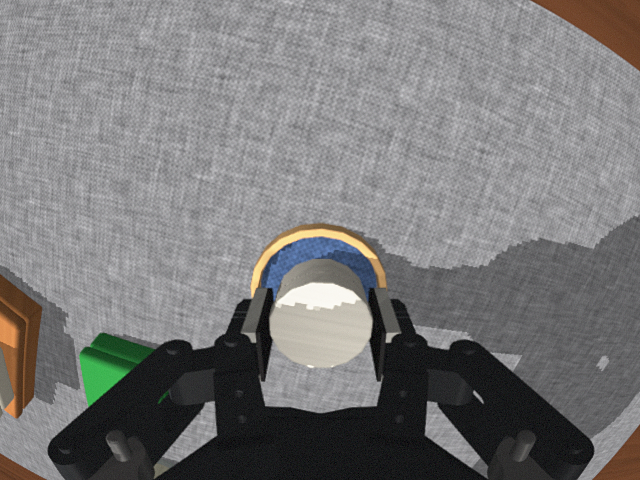

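Request:
move_arm --pt "-0.1 -0.1 0.6 0 3.4" --pt "-0.1 -0.1 1 0 3.4" --pt "-0.1 -0.1 1.2 0 3.4" --pt "-0.1 -0.1 1.2 0 3.4"

```text
t: 15.05
tool_pos: [0.6325, -0.2204, 0.0284]
tool_rot: [3.114, 0.411, 0.0]
contact_force: [-0.8, 0.2, -0.6]
opening: 0.0408
```

```bash
python3 -c "
from h import *
d=get_image('wrist');im=d['image'];cv2.imwrite('pics/w18.png',im[:,:,::-1])
plan(633,-220,28)"
```

```text
t 15.1 tcp [ 632.5 -220.4   28.4] jaw -75.0 tilt 0.01 q6 0.86 op 40.8 F [ 0.3 -0.2  0.1]
inc [ 0.06 -0.02  0.04] tw 0 alt 0
```

View pics/w18.png

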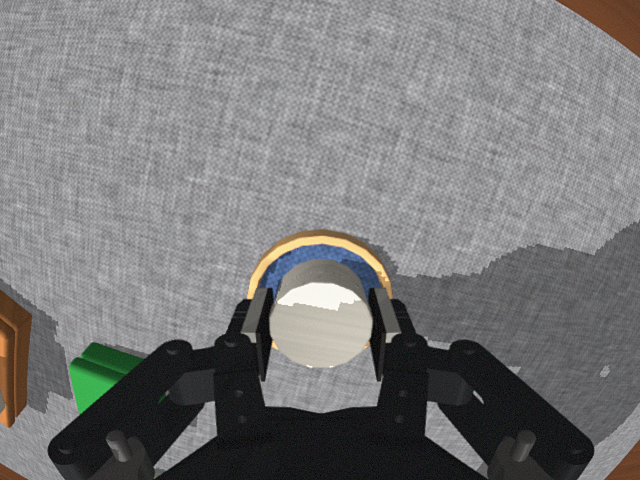

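Request:
move_arm --pt "0 0 0.1 0 3.4" --pt "0 0 0.1 0 4" --pt "0 0 0.1 0 4.5" --pt "0 0 0.1 0 5.3" --pt "0 0 0.1 0 5.8"

```text
t: 15.72
tool_pos: [0.6323, -0.2203, 0.0271]
tool_rot: [-3.114, -0.411, 0.0]
contact_force: [-0.3, 0.0, 0.5]
opening: 0.0578
```

Request:
move_arm --pt "0 0 0 0 6" --pt "0 0 -3 0 6" --pt "0 0 -8 0 6.5" --pt "0 0 -13 0 7" --pt "0 0 -17 0 8"

```text
t: 16.35
tool_pos: [0.6328, -0.2205, 0.1999]
tool_rot: [3.113, 0.411, 0.003]
contact_force: [0.6, 0.2, -0.5]
opening: 0.0799
```

```bash
python3 -c "
from h import *
plan(517,-10,200,88.3);plan(517,-10,200,-1.7)
d=get_image('wrist');im=d['image'];cv2.imwrite('pics/w19.png',im[:,:,::-1])"
```

```text
t 16.35 tcp [ 632.8 -220.5  199.9] jaw -75.0 tilt 0.13 q6 0.86 op 79.9 F [ 0.6  0.2 -0.5]
inc [ -5.73 -23.33  -0.05] tw 16.7 alt -163.3
t 16.35 tcp [ 632.8 -220.5  199.9] jaw -75.0 tilt 0.13 q6 0.86 op 79.9 F [ 0.6  0.2 -0.5]
inc [ -5.73 -23.33  -0.05] tw -73.3 alt 106.7
```

View pics/w19.png

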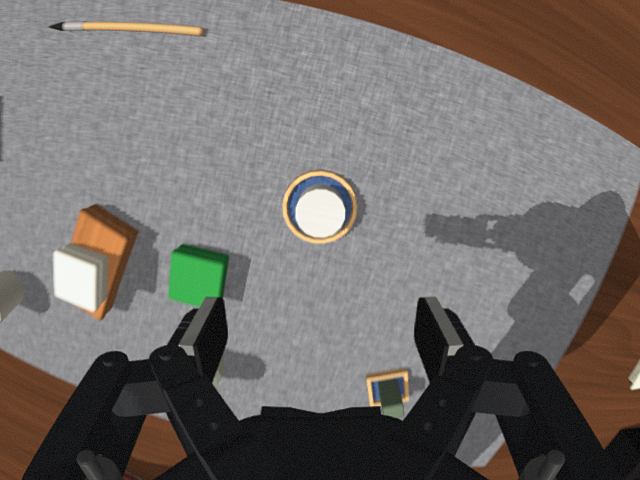

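The tin stands in its tray at (320,210). Next is the porcelain box, now seen at (78,280).

Request:
move_arm --pt "-1 -4 0 4 8" --pt "-2 -9 0 8 8" --pt "-3.5 -14 0 12 8" --pt "-4.8 -19 0 16 8" --pt "-5.7 -23 0 16.7 8"

```text
t: 17.02
tool_pos: [0.5165, -0.0114, 0.1968]
tool_rot: [-3.141, 0.046, 0.0]
contact_force: [0.3, 0.2, -0.3]
opening: 0.0802
```

Request:
move_arm --pt "0 0 3 0 8" --pt "0 0 6 0 8" --pt "0 0 6 0 7.5" --pt "0 0 6 0 7.5"

```text
t: 17.52
tool_pos: [0.5183, -0.0131, 0.1382]
tool_rot: [3.141, -0.046, 0.002]
contact_force: [-0.4, 0.3, -0.4]
opening: 0.075
```

```bash
python3 pile.py w20.png 225 125 425 335; python3 -c "
from h import *
plan(517,-10,100,88.3)"
```

```text
box [315. 250.] [517.7 -10.3] [50.9 50.8] -1.8
case [293. 284.] [488.3  -2.2] [58.7 44. ] 73.8
case [334. 188.] [546.9 -19.1] [58.9 53.8] 73.9
all [319. 223.] [519.8 -12.6] [111.9  66.3] -13.0
t 17.57 tcp [518.7 -13.2 138.8] jaw -91.7 tilt 0.13 q6 1.43 op 75.0 F [ 0.3 -0.1 -0.2]
inc [-0.19 -0.32  3.88] tw 0.0 alt -180.0
```

View pics/w20.png

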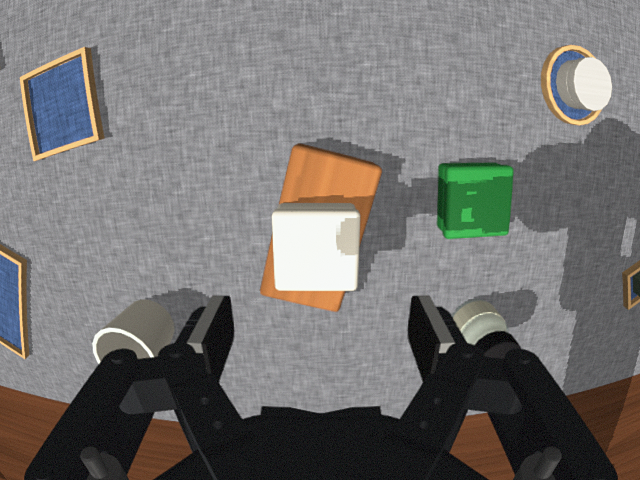

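The box (315,250) is square to the jaws and needs 3 mm to the left. I descend.

Request:
move_arm --pt "-0.1 -0.3 2 0 7.5" --pt "-0.1 -0.3 5 0 7.5" --pt "-0.1 -0.3 8 0 7.5" --pt "-0.1 -0.3 8.6 0 7" --pt "-0.1 -0.3 8.6 0 6.5"

```text
t: 18.2
tool_pos: [0.5177, -0.0101, 0.0524]
tool_rot: [3.141, -0.046, 0.002]
contact_force: [0.9, -0.0, 0.6]
opening: 0.0651
```

```bash
python3 pile.py w21.png 225 125 425 335; python3 -c "
from h import *
plan(517.7,-10.3,53,88.3)"
```

```text
box [320. 303.] [530.  -10.5] [50.4 27. ] 88.2
case [252. 323.] [505.2  22.7] [14.6  3.4] -6.6
case [342. 219.] [552.9 -20.5] [58.8 44. ] 73.4
all [252. 324.] [504.7  21.9] [14.7  4.8] -20.9
all [233. 321.] [506.4  32.1] [13.7  6.4] -13.9
all [332. 257.] [534.8 -14.4] [85.3 65.9] -11.3
t 18.25 tcp [518.1 -10.2  53. ] jaw -91.7 tilt 0.15 q6 1.44 op 64.9 F [ 0.6 -0.5 -0.6]
inc [-0.04  0.01  0.  ] tw 0.0 alt -180.0
```

View pics/w21.png

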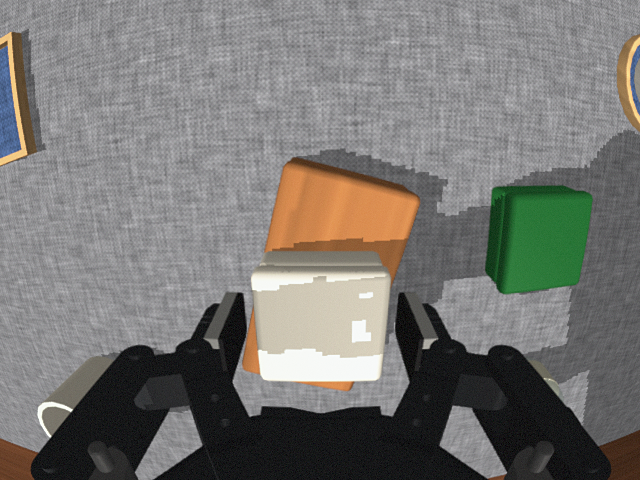

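The box is centred between the pads (320). I close with 30 N and lift.

Request:
move_arm --pt "0 0 0 0 6" --pt "0 0 0 0 5.4" --pt "0 0 0 0 5" --pt "0 0 0 0 4.5" --pt "0 0 0 0 4.5" --newtons 30

```text
t: 18.88
tool_pos: [0.5176, -0.0101, 0.0525]
tool_rot: [3.141, -0.046, 0.003]
contact_force: [-0.9, -0.1, 6.1]
opening: 0.0508
```

Request:
move_arm --pt "0 0 -0.5 0 4.5" --pt "0 0 -2 0 4.5" --pt "0 0 -5 0 4.5" --pt "0 0 -9 0 4.5" --pt "0 0 -9 0 4.5"

```text
t: 19.5
tool_pos: [0.5195, -0.0103, 0.146]
tool_rot: [3.14, -0.046, 0.013]
contact_force: [-0.1, 0.2, -1.4]
opening: 0.0515
```

```bash
python3 pile.py w22.png 225 125 425 335; python3 -c "
from h import *
plan(628,197.5,140,96.5)"
```

```text
box [319. 302.] [478.9  -9.1] [89.6 47.9] 88.2
case [326. 204.] [536.1 -16. ] [75.3 58.8] -16.0
all [415. 315.] [451.  -81.9] [29.1  8.3] 21.0
all [229. 313.] [457.2  62.5] [22.6  6.3] -25.6
all [326. 303.] [463.  -12.1] [108.3  54.2] 88.2
all [326. 205.] [536.1 -16. ] [75.3 58.8] -16.0
t 19.55 tcp [517.9 -10.1 143.4] jaw -91.7 tilt 0.23 q6 1.44 op 51.5 F [-0.8 -0.5 -2.1]
inc [ 10.4  -21.07   0.37] tw -8.2 alt 171.8
```

View pics/w22.png

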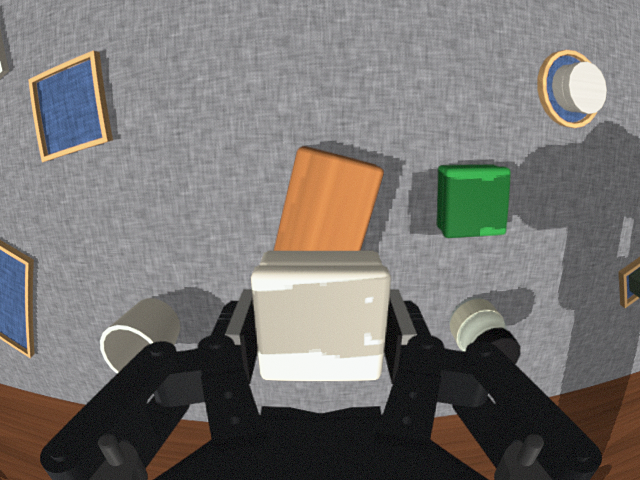

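The box is held level and the case is free. I carry the box to the blue-felt wooden tray, seen at (68,105).

Request:
move_arm --pt "2 -4 0 -2 4.5" --pt "4 -8.5 0 -4 4.5" --pt "6.5 -13.5 0 -6 4.5" --pt "8.5 -17.5 0 -8 4.5" --pt "9.5 -20 0 -8.2 4.5"

```text
t: 20.18
tool_pos: [0.617, 0.189, 0.1388]
tool_rot: [3.136, 0.182, -0.006]
contact_force: [0.2, -1.2, -1.9]
opening: 0.0515
```

Request:
move_arm --pt "0 0 0.5 0 4.5" --pt "0 0 1 0 4.5" --pt "0 0 1 0 4.5"

```text
t: 20.55
tool_pos: [0.6164, 0.1861, 0.1296]
tool_rot: [3.136, 0.177, -0.005]
contact_force: [0.3, -0.1, -1.1]
opening: 0.0512
```

```bash
python3 tray.py w23.png; python3 -c "
from h import *
plan(628,197.5,60,96.5)"
```

```text
felt [122. 352.] [464.9 372.8] [123.1  40.1] -44.0
felt [306. 207.] [627.8 197. ] [66.4 63.8] -83.4
outer [118. 355.] [470.5 373.4] [145.5  52.9] -46.7
outer [543. 342.] [522.5 -31.9] [79.5 67.9] -16.0
outer [292. 206.] [627.2 196.9] [76.8 76.7] 6.5
outer [586.  90.] [753.9 -13.2] [120.5   8.3] -87.2
t 20.6 tcp [616.8 186.2 130.4] jaw -83.5 tilt 0.1 q6 1.64 op 51.3 F [-0.2 -0.5 -1.7]
inc [ 1.25 -1.    7.04] tw -0.0 alt 180.0
```

View pics/w23.png

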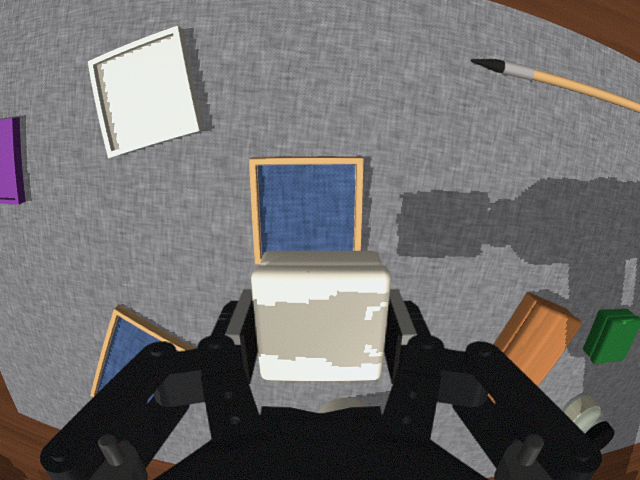

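The tray is at (306,207), aligned with the box. The white and purple look-alikes stay to the left. I go over it and down.

Request:
move_arm --pt "0.6 -0.5 2 0 4.5" --pt "1.2 -1 5 0 4.5" --pt "1.2 -1 8 0 4.5" --pt "1.2 -1 8.5 0 4.5" --pt "1.2 -1 8.5 0 4.5"

```text
t: 21.22
tool_pos: [0.6283, 0.1984, 0.046]
tool_rot: [3.136, 0.178, -0.001]
contact_force: [0.7, 0.2, -1.4]
opening: 0.0514
```

```bash
python3 -c "
from h import *
d=get_image('wrist');im=d['image'];cv2.imwrite('pics/w24.png',im[:,:,::-1])
plan(627.5,197,27,96.5)"
```

```text
t 21.27 tcp [629.1 198.6  47.2] jaw -83.5 tilt 0.08 q6 1.65 op 51.3 F [ 0.2  0.1 -0.3]
inc [-0.18  0.14  2.01] tw 0.0 alt -180.0
```

View pics/w24.png

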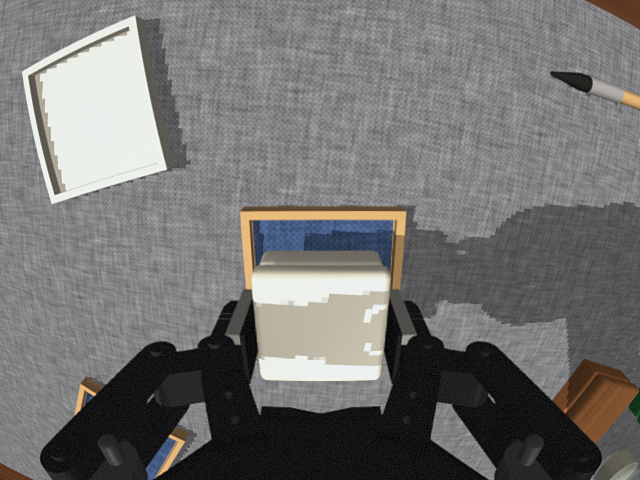

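Request:
move_arm --pt "-0.1 0.1 0.8 0 4.5" --pt "-0.1 0.1 1.5 0 4.5" --pt "-0.1 0.1 1.9 0 4.5" --pt "-0.1 0.1 1.9 0 4.5"

```text
t: 21.78
tool_pos: [0.6275, 0.1974, 0.0271]
tool_rot: [-3.136, -0.179, 0.0]
contact_force: [-0.0, 0.2, -1.8]
opening: 0.0512
```

```bash
python3 -c "
from h import *
d=get_image('wrist');im=d['image'];cv2.imwrite('pics/w25.png',im[:,:,::-1])
plan(627.5,197,27,96.5)"
```

```text
t 21.82 tcp [627.5 197.4  27.2] jaw -83.5 tilt 0.0 q6 1.65 op 51.4 F [-0.3 -0.5 -1.4]
inc [-0.01  0.04  0.02] tw 0.0 alt -180.0
```

View pics/w25.png

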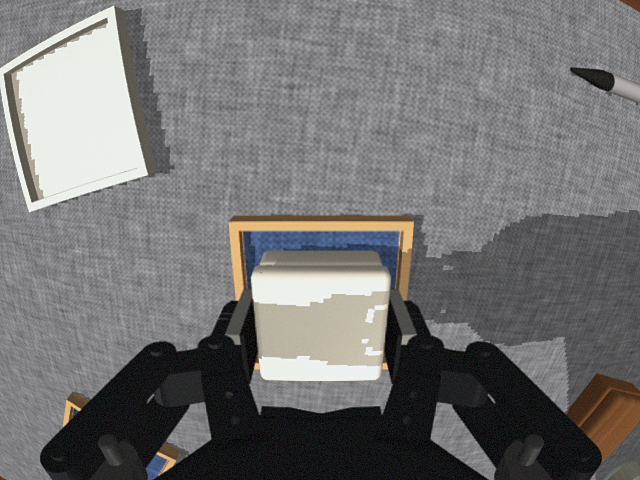

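The box is in the tray, centred. I lower the last millimetre, release and back up.

Request:
move_arm --pt "0 0 0.1 0 4.5" --pt "0 0 0.1 0 5" --pt "0 0 0.1 0 5.6" --pt "0 0 0.1 0 6.2" --pt "0 0 0.1 0 6.8"

```text
t: 22.45
tool_pos: [0.6276, 0.1974, 0.0264]
tool_rot: [3.136, 0.179, 0.0]
contact_force: [-0.2, -0.2, -0.8]
opening: 0.0679
```

Request:
move_arm --pt "0 0 0 0 7" --pt "0 0 -3 0 7" --pt "0 0 -8 0 7.5" --pt "0 0 -13 0 8" --pt "0 0 -17 0 8.4"

```text
t: 23.08
tool_pos: [0.6279, 0.1975, 0.199]
tool_rot: [-3.136, -0.179, -0.003]
contact_force: [1.0, 0.3, -0.5]
opening: 0.0839
```

```bash
python3 -c "
from h import *
plan(520,-13,200,74)
d=get_image('wrist');im=d['image'];cv2.imwrite('pics/w26.png',im[:,:,::-1])"
```

```text
t 23.07 tcp [627.9 197.5 199. ] jaw -83.5 tilt 0.13 q6 1.65 op 83.9 F [ 1.   0.3 -0.5]
inc [-13.12  19.68  -0.13] tw 22.5 alt -157.5
```

View pics/w26.png

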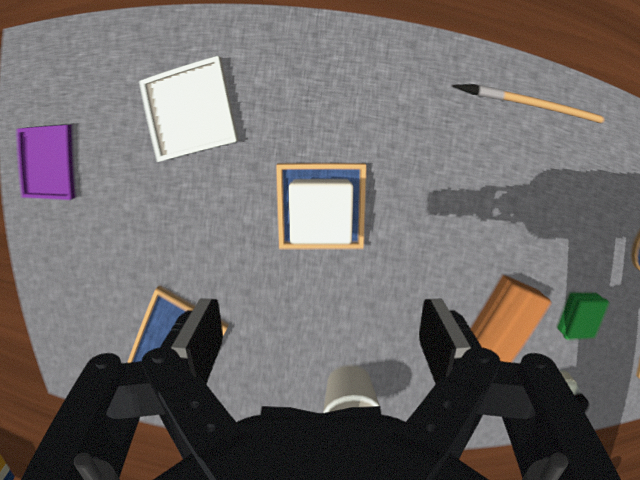

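The box stands in its tray at (321,210). Next is the case.

Request:
move_arm --pt "-2.6 4 0 5 8.4" --pt "-5.2 8 0 10 8.4" --pt "-8 12 0 15 8.4" --pt "-11 16 0 20 8.4" --pt "-13.1 19.5 0 22.5 8.4"

```text
t: 23.75
tool_pos: [0.5183, -0.0125, 0.1959]
tool_rot: [3.111, -0.439, -0.0]
contact_force: [0.5, 0.4, -0.0]
opening: 0.084
```

Request:
move_arm --pt "0 0 3 0 8.4" --pt "0 0 6 0 8.4" --pt "0 0 7 0 8.2" --pt "0 0 7 0 8"

```text
t: 24.25
tool_pos: [0.5192, -0.011, 0.1257]
tool_rot: [-3.111, 0.436, 0.002]
contact_force: [0.4, 0.0, 0.5]
opening: 0.0802
```

```bash
python3 pile.py w27.png 225 125 425 355; python3 -c "
from h import *
plan(520,-12,100,74)"
```

```text
case [320. 233.] [520.4 -11.7] [109.9  58.8] -16.0
all [421. 326.] [434.8 -61.8] [50.4  7.7] -8.2
all [320. 232.] [520.6 -11.1] [110.   60.1] -15.9
t 24.3 tcp [519.9 -11.1 126.9] jaw -106.0 tilt 0.04 q6 1.68 op 80.1 F [-0.3  0.8 -0.7]
inc [0.03 0.08 2.69] tw 0.0 alt -180.0
```

View pics/w27.png

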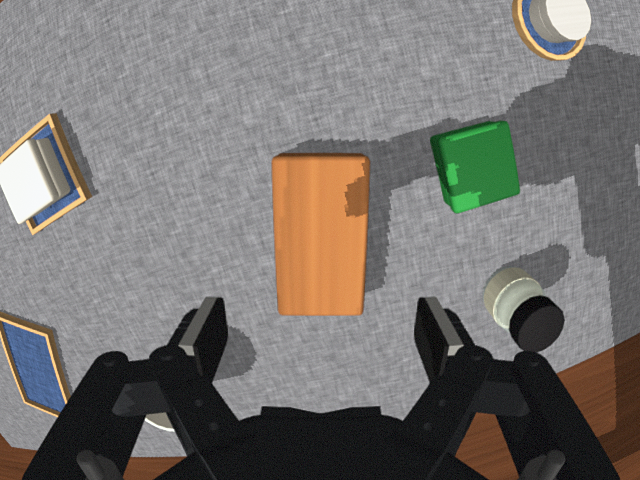

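The case (320,233) is centred and aligned with the jaws, at (520.4, -11.7) mm and 109.9 x 58.8. The ink jar and green box are clear of the fingers. I descend.

Request:
move_arm --pt "0.05 0.1 3 0 7.6" --pt "0.05 0.1 6 0 7.6" --pt "0.05 0.1 9 0 7.6" --pt "0.05 0.1 10.4 0 7.6" --pt "0.05 0.1 10.4 0 7.6" --newtons 45

```text
t: 24.92
tool_pos: [0.5198, -0.0122, 0.0224]
tool_rot: [-3.111, 0.436, 0.001]
contact_force: [-0.6, -0.7, 0.8]
opening: 0.0758
```

```bash
python3 pile.py w28.png 225 125 425 355; python3 -c "
from h import *
plan(520.5,-11.6,22,74)"
```

```text
case [318. 270.] [543.2 -18.1] [67.6 58.4] -16.0
all [418. 323.] [512.5 -48.9] [26.8  6.1] -8.2
all [311. 274.] [543.9 -15.7] [67.6 63.5] -16.0
t 24.98 tcp [520.6 -12.4  23.3] jaw -106.0 tilt 0.08 q6 1.68 op 75.7 F [-0.4 -1.  -0.5]
inc [-0.03 -0.07  0.13] tw 0.0 alt -180.0
```

View pics/w28.png

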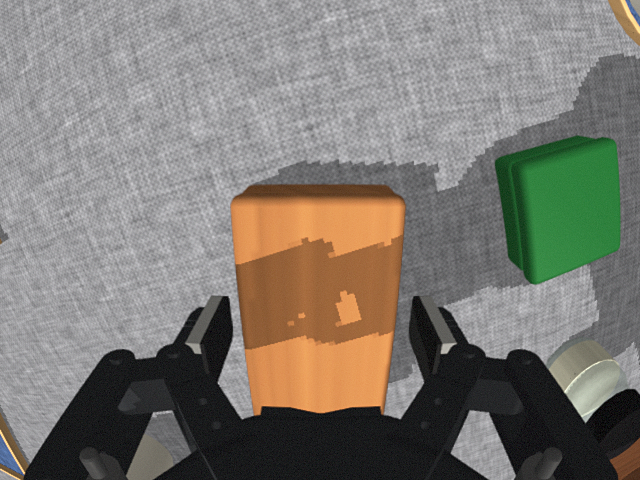

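Request:
move_arm --pt "0 0 0 0 7" --pt "0 0 0 0 6.3" --pt "0 0 0 0 5.8" --pt "0 0 0 0 5.3" --pt "0 0 0 0 5.3"

```text
t: 25.6
tool_pos: [0.5209, -0.0123, 0.0238]
tool_rot: [-3.111, 0.437, -0.004]
contact_force: [-0.9, 1.3, 5.2]
opening: 0.0591
```

Request:
move_arm --pt "0 0 -0.5 0 5.3" --pt "0 0 -2 0 5.3" --pt "0 0 -5 0 5.3" --pt "0 0 -9 0 5.3" --pt "0 0 -10 0 5.3"

```text
t: 26.22
tool_pos: [0.5216, -0.0127, 0.1258]
tool_rot: [3.111, -0.436, 0.01]
contact_force: [0.4, 0.6, -4.0]
opening: 0.0589
```

```bash
python3 -c "
from h import *
plan(448,344.5,120,65.5)
d=get_image('wrist');im=d['image'];cv2.imwrite('pics/w29.png',im[:,:,::-1])
s=get_image('scene');cv2.imwrite('pics/s29.png',s['image'][:,:,::-1])"
```

```text
t 26.23 tcp [521.6 -12.7 125.8] jaw -106.0 tilt 0.35 q6 1.68 op 58.9 F [ 0.4  0.6 -4. ]
inc [-16.91 -32.31   0.49] tw 8.5 alt -171.5
```

View pics/w29.png

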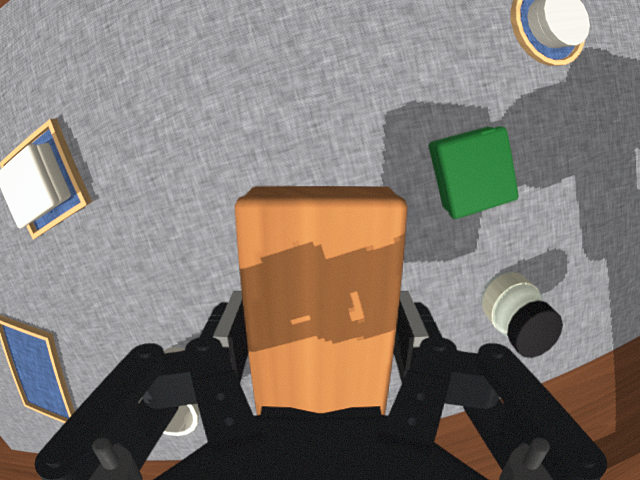

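View pics/s29.png

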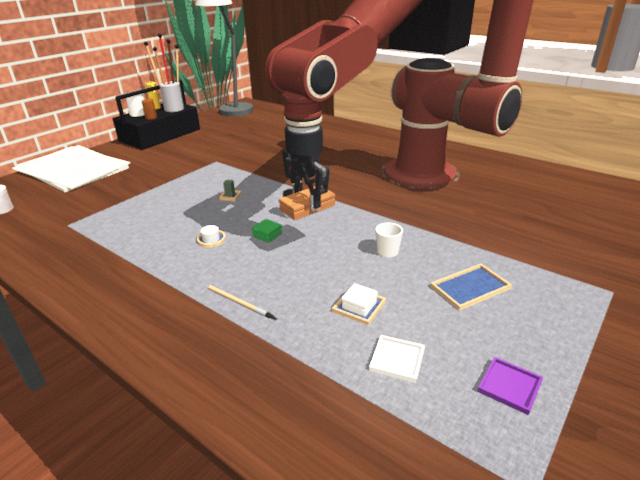

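The case is held level 100 mm up, and the other three stand in their trays. The path goes over the cup (58 mm) with room to spare. I carry the case, raised a little.

Request:
move_arm --pt "-2 -4 -1 1 5.3" --pt "-5 -9.5 -1.5 3 5.3" --pt "-8 -15 -1.5 5 5.3" --pt "-11 -20.5 -1.5 7 5.3" --pt "-13.5 -25.5 -1.5 8.5 5.3"

```text
t: 26.95
tool_pos: [0.4579, 0.2714, 0.1347]
tool_rot: [3.068, -0.666, -0.005]
contact_force: [1.6, 0.5, -4.2]
opening: 0.0592
```

Request:
move_arm --pt "-0.8 -2.5 0 0 5.3" --pt "-1.2 -4.5 0 0 5.3" --pt "-1.2 -5 1.5 0 5.3" --pt "-1.2 -5 1.5 0 5.3"

```text
t: 27.45
tool_pos: [0.4686, 0.319, 0.1191]
tool_rot: [3.066, -0.666, -0.007]
contact_force: [-0.5, -0.5, -3.6]
opening: 0.0591
```

```bash
python3 tray.py w30.png; python3 -c "
from h import *
plan(448,344.5,60,65.5)"
```

```text
outer [314. 270.] [407.1 344.9] [210.3 117.6] -24.4
t 27.5 tcp [469.  319.  120.1] jaw -114.5 tilt 0.25 q6 2.47 op 59.0 F [ 0.  -0.4 -3. ]
inc [-2.96 -1.47  6.01] tw -0.0 alt 180.0
```

View pics/w30.png

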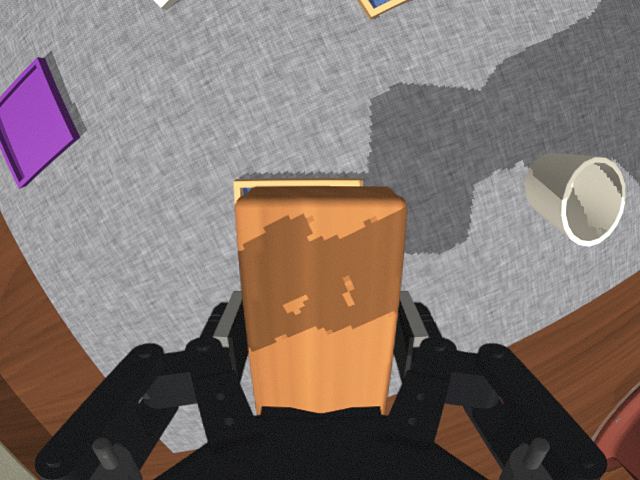

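Request:
move_arm --pt "-1.5 -0.7 1 0 5.3" --pt "-2.9 -1.4 3 0 5.3" --pt "-2.9 -1.4 5 0 5.3" --pt "-2.9 -1.4 7 0 5.3" --pt "-2.9 -1.4 7 0 5.3"

```text
t: 28.12
tool_pos: [0.4475, 0.344, 0.0491]
tool_rot: [3.066, -0.665, -0.007]
contact_force: [0.0, -0.8, -3.6]
opening: 0.059
```

```bash
python3 tray.py w31.png; python3 -c "
from h import *
plan(448.3,344.3,28,65.5)"
```

```text
felt [319. 171.] [495.3 322.3] [74.3 18.7] 65.8
outer [319. 272.] [434.7 349.9] [163.2  84.9] -24.5
t 28.18 tcp [448.6 344.6  50.7] jaw -114.5 tilt 0.16 q6 2.52 op 59.2 F [ 1.  -0.5 -2.9]
inc [-0.01  0.03  2.27] tw 0.0 alt -180.0
```

View pics/w31.png

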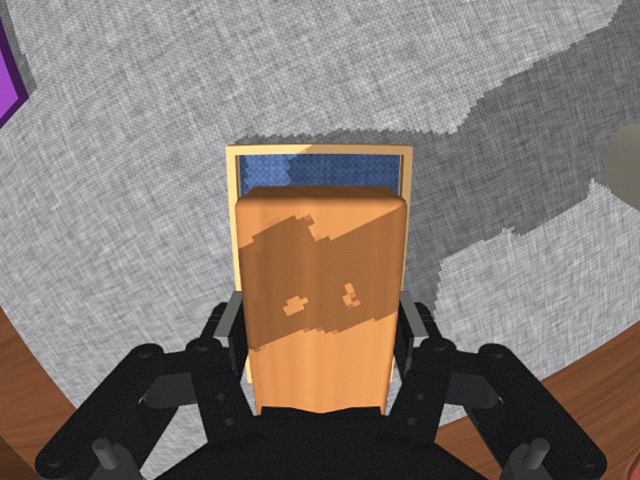

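The case is centred over its tray; the visible far edge gives a tray centre of (448, 344), in agreement. I lower it.

Request:
move_arm --pt "0 0 1 0 5.3" --pt "0 0 1.7 0 5.3" --pt "0 0 2.1 0 5.3" --pt "0 0 2.2 0 5.3" --pt "0 0 2.2 0 5.3"

```text
t: 28.8
tool_pos: [0.4494, 0.3453, 0.0304]
tool_rot: [-3.07, 0.666, -0.0]
contact_force: [-0.1, 0.1, -3.6]
opening: 0.059
```

```bash
python3 -c "
from h import *
plan(448.3,344.3,27.5,65.5)
d=get_image('wrist');im=d['image'];cv2.imwrite('pics/w32.png',im[:,:,::-1])"
```

```text
t 28.8 tcp [449.4 345.3  30.4] jaw -114.5 tilt 0.01 q6 2.52 op 59.0 F [-0.1  0.1 -3.6]
inc [-0.06  0.14  0.29] tw 0.0 alt -180.0
```

View pics/w32.png

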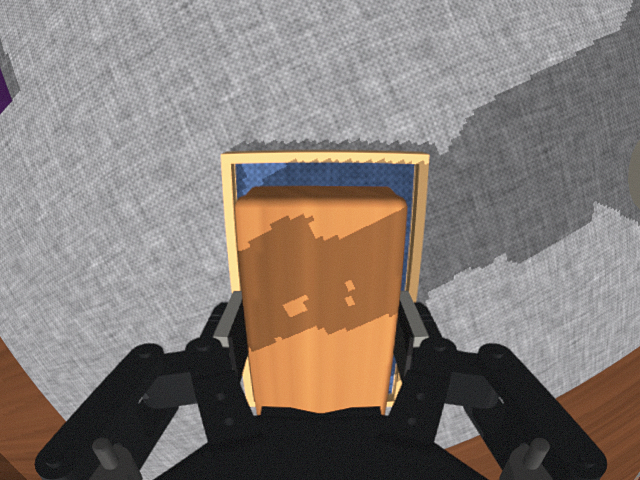

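Request:
move_arm --pt "0 0.1 0 0 5.3" --pt "0 0.1 0.2 0 5.3" --pt "0 0.1 0.3 0 5.3" --pt "0 0.1 0.3 0 5.3"

```text
t: 29.35
tool_pos: [0.449, 0.3444, 0.0279]
tool_rot: [3.07, -0.666, -0.0]
contact_force: [-2.9, -3.1, 2.5]
opening: 0.059
```

The floor is touched (the vertical force turned positive). I release.

Request:
move_arm --pt "0 0.1 0 0 5.8" --pt "0 0.1 0 0 6.3" --pt "0 0.1 0 0 7" --pt "0 0.1 0 0 7.6" --pt "0 0.1 0 0 7.6"

```text
t: 29.98
tool_pos: [0.4486, 0.3434, 0.0273]
tool_rot: [-3.07, 0.666, -0.0]
contact_force: [0.4, -0.3, 0.2]
opening: 0.0761
```

Request:
move_arm --pt "0 0 -1 0 7.6" --pt "0 0 -4 0 7.6" --pt "0 0 -9 0 8" --pt "0 0 -14 0 8" --pt "0 0 -18 0 8"

```text
t: 30.6
tool_pos: [0.4489, 0.3437, 0.2108]
tool_rot: [-3.068, 0.665, -0.004]
contact_force: [0.3, -0.4, 0.3]
opening: 0.0798
```

```bash
python3 tray.py w33.png;python3 pile.py w33.png 225 105 425 335; python3 -c "
from h import *
plan(460,0,250)"
```

```text
felt [321. 189.] [446.1 344.1] [123.4  74. ] -24.4
outer [321. 200.] [446.5 343.9] [135.9  85.8] -24.4
case [390. 327.] [317.4 335.4] [59.2 27.6] 63.7
case [324. 213.] [447.  345.2] [111.4  71.9] -24.3
case [368. 195.] [443.  305.5] [105.    3.5] -24.3
all [395. 327.] [310.9 334.1] [69.6 27.6] 76.1
all [320. 217.] [447.  345.2] [111.4  71.9] -24.3
all [367. 195.] [441.7 306. ] [108.    6.8] -22.3
t 30.7 tcp [451.3 345.1 214.9] jaw -114.5 tilt 0.7 q6 2.52 op 80.2 F [0.3 0.2 1.1]
inc [15.11 31.01 -3.71] tw 0 alt 0
```

View pics/w33.png

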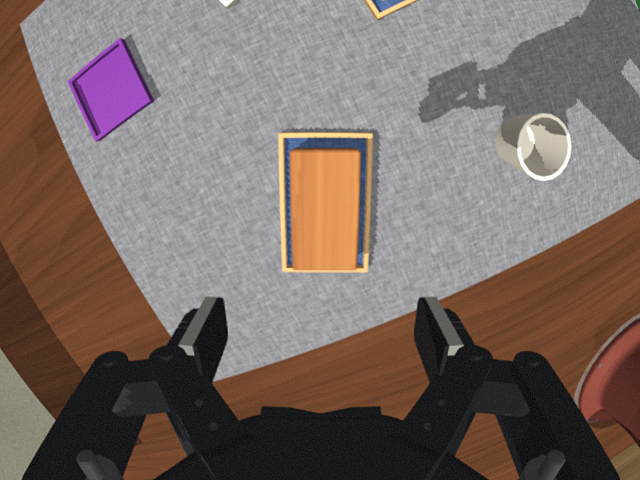

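The case lies flat in its tray at (326,210). A final check with the fixed cameras follows.

Run:
```python
from h import *
t=get_image('top');s=get_image('scene');cv2.imwrite('pics/t34.png',t['image'][:,:,::-1])
cv2.imwrite('pics/s34.png',s['image'][:,:,::-1])
d=t;hsv=cv2.cvtColor(d['image'],cv2.COLOR_RGB2HSV)
def c(m,b,z,n):
    mm=np.zeros_like(m);mm[b[1]:b[3],b[0]:b[2]]=m[b[1]:b[3],b[0]:b[2]]
    cs,_=cv2.findContours(mm,0,cv2.CHAIN_APPROX_NONE)
    if cs:print(n,*rect(d,max(cs,key=cv2.contourArea),z))
w=cv2.inRange(hsv,(0,0,165),(180,50,255))
c(w,(250,193,292,235),.032,'box');c(w,(408,196,440,230),.030,'tin')
c(cv2.inRange(hsv,(35,20,20),(95,255,160)),(460,266,486,294),.049,'seal')
c(cv2.inRange(hsv,(5,110,100),(18,255,255)),(180,240,250,320),.034,'case')
```

```text
box [627.3 198.1] [52.9 51.8] 6.3
tin [ 633.5 -219.2] [40.7 40.1] -1.2
seal [ 449.4 -342.5] [31.6 23. ] -64.1
case [470.4 333.7] [60.  57.9] 64.2
```

View pics/t34.png

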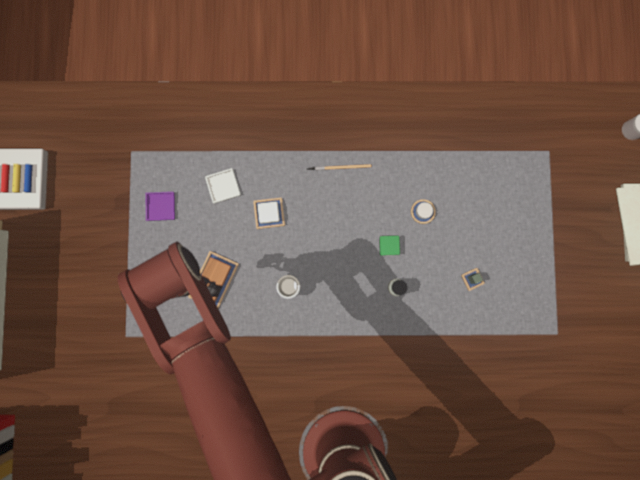

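View pics/s34.png

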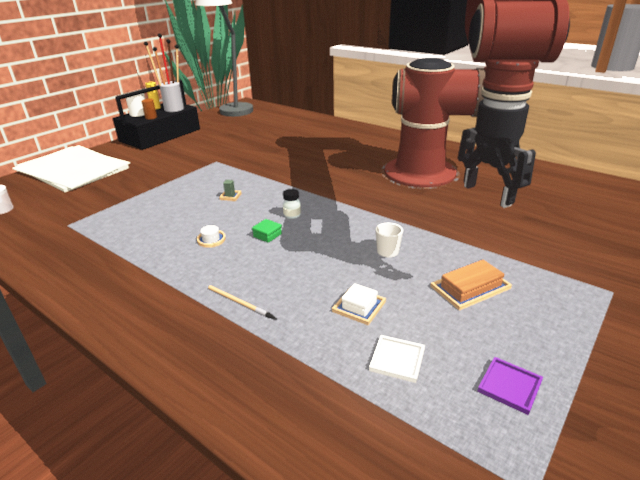

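All four stand in their trays, and the cup (288,287) and ink jar (399,287) are at their starting pixels. I hand the job in.

```bash
python3 -c "
from h import *
print(order.finish_job())"
```

```text
the job is handed in; nothing more can be done
None
```

I took the pile apart from the top down (seal, tin, porcelain box, case) and set each thing in its own tray. The job was handed in at about 31 s, with the gripper open and about 200 mm above the desk. The interface gave no verdict.

**Placement:** the last measurements against each tray's centre were:

| Thing | Offset from tray centre | Checked with |
|---|---|---|
| Porcelain box | about 1 mm | top view |
| Tin | about 2.5 mm | top view |
| Case | about 1.5 mm | wrist view after release |
| Seal | about 1 mm | arm position at release; upright and centred in the wrist view |

All four look upright in the pictures taken after release.

**Bystanders:** the cup and ink jar are at the same pixels as at the start. I did not touch the green box or the purple and white trays.

**Checks that failed or disagreed:**
- **Seal:** the final top-view measurement put it about 6 mm off along y. That contour took in the seal's side face (31.6 x 23 mm instead of 22 x 22), so I did not use it.
- **Case:** the arm partly hid the case from the top camera, so that reading could not be used.
- **First wrist fix on the seal:** it was about 5 mm off because the arm was still settling. I measured again before gripping.

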